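Fetch the red-capped half bottle from under its hold-down bars

TASK

A guest has chosen the half bottle with the red cap that lies in the pale wooden packing frame under the two hold-down bars. Lift both bars off and set them down together on the black rubber mat, then lay the red-capped bottle in the dark wooden serving stand with its body in the wide hollow and its neck in the narrow one. Finally put both bars back in the frame, each fully home in the slots it came from, so that the black-capped bottle, which must stay lying in its place throughout, is held down again.

Things in the scene. Friction and masses are not known exactly. Their poses are not given: they have to be found in the camera images.
- packing_frame: Pale wood frame, fixed, 186 (x) x 268 mm (y); origin: centre of underside. 2 bottles lie along y at x=+-43, axis 52 up, bases at y=-122, necks to +y. Side walls 24, ends 50 high. At y=-92 (bodies) and y=+78 (necks) a post each side (x=76..93, 44 wide in y, 88 high) has a slot open at top for a bar's end: 26 wide in y, flared mouth (7), seat at z=64; 3 mm play at each bar end in x.
- body_bar: Dark brown hold-down bar of the bottle bodies, loose, 166 (x) x 20 (y) mm, 32 high, with a raised grip in the middle (44 long, top at 52); two wide hollows below. 0.13 kg. Origin: centre of underside, z up. Sits in the frame's slots at y=-92, underside 64 mm up, x along the frame's x (half turn is the same). Stands by itself on its underside.
- neck_bar: White-painted wooden hold-down bar of the bottle necks, loose: outside shape, size, weight and origin as the dark bar, but with two small hollows below (does not go down over bottle bodies). Sits in the frame's slots at y=+78, underside 64 mm above the frame's underside.
- red_bottle: Half bottle with red cap, the one wanted, lying in either lane: body 59 mm across, 135 long, neck 31 across from 160 to its end, 243 overall; about 0.66 kg, centre of mass 92 mm from the base (free to grip there, 27 mm to the other bottle). Origin: centre of the base; z axis from base to neck, level here.
- black_bottle: Half bottle with black cap in the other lane of the frame: same shape, 247 mm overall; it stays where it is. Origin: centre of its base, z axis from base to neck.
- serving_stand: Dark wood stand for one lying half bottle, fixed, 215 x 84 mm; origin: centre of underside. The bottle lies along x, axis 52 mm up, neck to -x, base centre at x=+122. Two hollowed boards 18 mm thick carry it: wide hollow at x=+92 (board 80 wide, 37 high), narrow one at x=-78 (54 wide, 46 high); between them a base board 15 mm high.
- bar_mat: Black ribbed rubber bar mat, fixed, 190 (x) x 130 mm (y), top 4 mm up. Origin: centre of underside. Both bars fit on it side by side, along its x axis at about y=+33 and -33 mm.

How it is judged:
By the outcome, as a careful person would: the job done as asked, in the order asked, and still so for the second after the job is handed in, with the robot touching nothing.
It also fails if it takes over 138 s, if anything falls off the work surface, if the arm or the gripper's body presses on something with over 40 N, if the wrist force passes 120 N, or if a joint passes its speed limit or range.

ROBOT

A 7-joint arm with a two-finger parallel gripper is mounted at the origin on the work surface; the furniture and walls round the work are solid. World frame = base frame: x ahead of the robot, y to its left, z up, the work surface at z = 0. Lengths are in m, angles in rad, forces in N, time in s.
With the tool pointing down it reaches from about 0.425 to 0.925 m from the base axis. Payload 6.8 kg.
Tool frame: the origin (TCP) lies on the centre line of the jaws, within the pads' length; the fingertips stand 8 mm ahead of it and the grasp point (between the pads) lies 11 mm behind it; z points along the fingers, y is the direction in which the jaws open and shut (so a half turn about z gives the same grasp; the last joint's range is limited). The gripper opens to 85 mm and grips with 20 to 120 N. Pads are 22 mm wide; open, the fingers measure 114 mm over their backs; the gripper's body (76 mm by 85 mm) begins 54 mm behind the grasp point. The pads swing forward as they close: fully open they stand 13 mm farther back than shut.
Start: joints at [-1.22, 0.477, 0.022, 1.555, -0.011, 1.109, -0.083], TCP at [0.299, 0.605, 0.239] pointing down, gripper open.
Joint ranges: [-2.96, 2.96], [-0.34, 2.1], [-1.41, 1.46], [0.24, 2.44], [-1.37, 4.51], [0.17, 1.92], [-2.96, 2.96]. Speed limits (rad/s): [2.39, 2.39, 3.14, 3.14, 3.14, 3.14, 3.14].

INTERFACE

Orientations are given as [roll, pitch, yaw] about the fixed x, y, z axes, in that order (R = Rz(yaw) Ry(pitch) Rx(roll)).
In Python, from bench import r gives the robot as it stands.
- The arm moves only by the tool carry_out, never from a script. Its argument "deltas" is a list of rows, each an object with "slide": the shift along the tool's x, y, z in units of 40 mm (1.0 is 40 mm), a list of three; "turn": the turn about the tool's z in units of 6 degrees (1.0 is 6 degrees). A call has 1 to 20 rows; each row is the pose to reach, as a shift and turn from the pose commanded when the call began, along the tool's axes at that moment; what a row does not reach only later rows make up. A row lasts 1/10 s, in which the tool goes at most 50 mm and 8.59 degrees, less where a joint would pass 70% of its speed; a pose out of reach is approached as far as the arm can. A call with a gripper value outside its range is refused whole. "jaw" is the opening in per cent of the stroke, from 0 (shut) to 100 (fully open), set as the call begins (left out, the last holds). The fingers move at their own pace and stop on an object; "grip_force" is the grip in N (left out, the last holds). Time passes only in rows, so rows that repeat a pose let the fingers close. It gives the time, the measured TCP pose, the force and the opening at its end, in the units of the state.
- r.get_obs(): the state, without advancing time (a new reading comes with each control period).
- r.camera(name): name is "side" or "top"; returns (picture, depth): 400x640x3 uint8, red, green, blue; 400x640 float32, m along the optical axis (not along the pixel's ray), 0 where there is no reading.
- r.get_calibration(name): a dict with "camera_matrix" (3x3 intrinsics, pixels), "k1" (the pictures are not rectified: a ray, as slopes to the right and down, at radius r is drawn at 1 + k1 r^2 times it, then the intrinsics apply), "camera_from_world" (4x4, takes a point from world to camera coordinates). Camera axes: x right, y down, z forward; pixel columns grow to the right and rows downward; lengths in m; the calibration is good to about 2 mm. A picture is of the moment at which its call begins. get_calibration takes no time and is no camera call.
- r.finish_job(): hands the job in, once; it reports no verdict.
The state is a dict: "t": time; "joint_positions": joint angles; "joint_vel": joint speeds; "tau": joint torques, N m; "position": TCP position; "orientation": TCP orientation; "force": force on the tool from outside, world axes, zero at the start; "torque": the same for the moment, N m; "opening": opening from 0.0 (shut) to 1.0 (fully open).
Only numpy, scipy, OpenCV 4.12 (cv2) and the standard library are available. Lean on these libraries where they do the work, as an engineer would, in place of code of your own. Each camera call takes 0.05 s, during which the arm holds its last target.

## Working session

There is one attempt and no reset: what is moved stays moved. The work goes in short steps, Python scripts to look and compute and a tool call to move; the robot and the scene stay as the last step left them, time stands still between calls to the robot, and variables do not carry over. Pictures are saved under pics/ and viewed, and the job is handed in when it is done.

Besides the shell and the picture viewer there is one more tool, called after ">>>" in YAML: its name, and indented under it one key for each argument. carry_out: Moves the arm, as the interface text tells. Its arguments: {"type":"object","properties":{"deltas":{"type":"array"},"jaw":{"type":"number"},"grip_force":{"type":"number"}},"required":["deltas"]}

```bash
mkdir -p pics; ls; cat > h.py <<'E'
import numpy as np, cv2
from bench import r
def snap(n,f):
    p,d=r.camera(n); cv2.imwrite('pics/'+f+'.png',p[:,:,::-1]); np.savez('pics/'+f+'.npz',p=p,d=d); return p,d
def world(n,d):
    c=r.get_calibration(n);K=np.array(c['camera_matrix']);T=np.array(c['camera_from_world']);k=c['k1']
    h,w=d.shape;u,v=np.meshgrid(np.arange(w),np.arange(h))
    pts=np.stack([u,v],-1).reshape(-1,1,2).astype(np.float64)
    q=cv2.undistortPoints(pts,K,np.array([k,0,0,0,0.])).reshape(h,w,2)
    P=np.concatenate([q*d[...,None],d[...,None]],-1)
    Ti=np.linalg.inv(T); return P@Ti[:3,:3].T+Ti[:3,3]
def proj(n,X):
    c=r.get_calibration(n);T=np.array(c['camera_from_world'])
    P=np.atleast_2d(X)@T[:3,:3].T+T[:3,3]
    return cv2.projectPoints(P.reshape(-1,1,3),np.zeros(3),np.zeros(3),np.array(c['camera_matrix']),np.array([c['k1'],0,0,0,0.]))[0].reshape(-1,2)
def st():
    o=r.get_obs(); print({k:np.round(o[k],4) for k in ['t','position','orientation','force','opening','joint_positions']}); return o
E
python3 - <<'E'
from h import *
for n in ['top','side']:
    snap(n,n+'0'); c=r.get_calibration(n); print(c)
st()
E
```

```text
pics
{'camera_matrix': array([[453.96672623,   0.        , 316.46179749],
       [  0.        , 453.96672623, 207.24951481],
       [  0.        ,   0.        ,   1.        ]]), 'k1': -0.049927915704732734, 'camera_from_world': array([[ 0.02033089, -0.99973118,  0.01114512, -0.01261958],
       [-0.99936447, -0.02064737, -0.02905749,  0.4501454 ],
       [ 0.0292798 , -0.01054728, -0.99951561,  0.93950248],
       [ 0.        ,  0.        ,  0.        ,  1.        ]])}
{'camera_matrix': array([[399.50184146,   0.        , 323.17888704],
       [  0.        , 399.50184146, 203.54092102],
       [  0.        ,   0.        ,   1.        ]]), 'k1': 0.030719030259500627, 'camera_from_world': array([[ 0.88671478, -0.46202635,  0.01638771, -0.43627461],
       [-0.23496193, -0.48089692, -0.84470767,  0.15893014],
       [ 0.398158  ,  0.74516428, -0.53497701,  0.85847833],
       [ 0.        ,  0.        ,  0.        ,  1.        ]])}
{'t': np.float64(0.1), 'position': array([0.2987, 0.6047, 0.2384]), 'orientation': array([-3.1400e+00,  1.0000e-04,  2.6827e+00]), 'force': array([ 0.4785, -0.2469,  1.0223]), 'opening': np.float64(1.0012), 'joint_positions': array([-1.2201,  0.4777,  0.0224,  1.5563, -0.0115,  1.1093, -0.0831])}
```

View pics/top0.png

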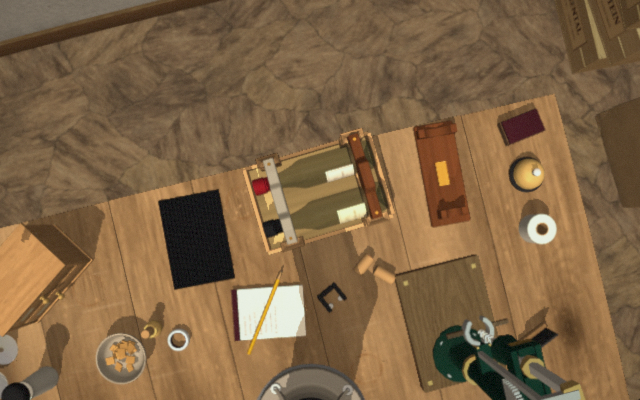

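View pics/side0.png

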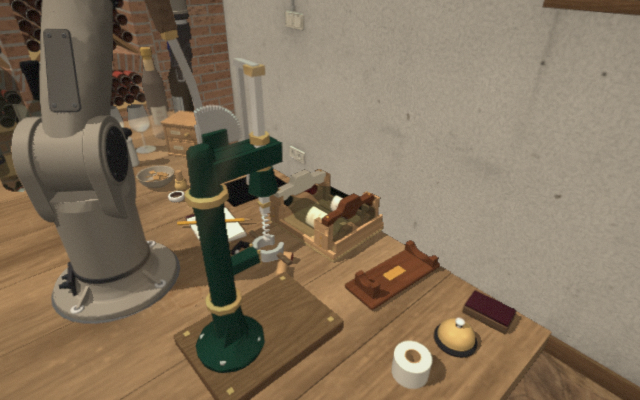

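```bash
python3 - <<'E'
from h import *
d=np.load('pics/top0.npz');p=d['p'];d=d['d'];W=world('top',d)
print('valid',(d>0).mean())
# orthographic height map, region x .1-.9, y -.5..5, 1.5mm/px
def ortho(W,p,x0,x1,y0,y1,s):
    H=int((x1-x0)/s);Wd=int((y1-y0)/s)
    im=np.zeros((H,Wd),np.float32)
    return im
cv2.imwrite('pics/hm.png',cv2.applyColorMap((np.clip(W[...,2],0,.13)/.13*255).astype(np.uint8),cv2.COLORMAP_JET))
for n,(a,b,c,e) in dict(frame=(225,410,115,265)).items():
    cr=p[c:e,a:b,::-1]; cv2.imwrite('pics/cr_%s.png'%n,cv2.resize(cr,None,fx=4,fy=4,interpolation=cv2.INTER_CUBIC))
for (u,v) in [(60,40),(320,30),(500,20),(620,100),(620,200),(450,350),(320,180),(30,270),(200,240),(440,170),(100,100),(540,330)]: print(u,v,W[v,u].round(3))
E
```

```text
valid 0.9962578125
60 40 [ 1.132  1.041 -0.835]
320 30 [ 1.192 -0.012 -0.847]
500 20 [ 1.26  -0.751 -0.849]
620 100 [ 0.946 -1.261 -0.851]
620 200 [ 0.531 -1.254 -0.847]
450 350 [ 0.173 -0.271  0.063]
320 180 [ 0.502 -0.009  0.07 ]
30 270 [0.319 0.528 0.117]
200 240 [0.377 0.238 0.004]
440 170 [ 0.533 -0.26   0.013]
100 100 [ 0.89   0.87  -0.849]
540 330 [ 0.202 -0.478  0.013]
```

View pics/hm.png

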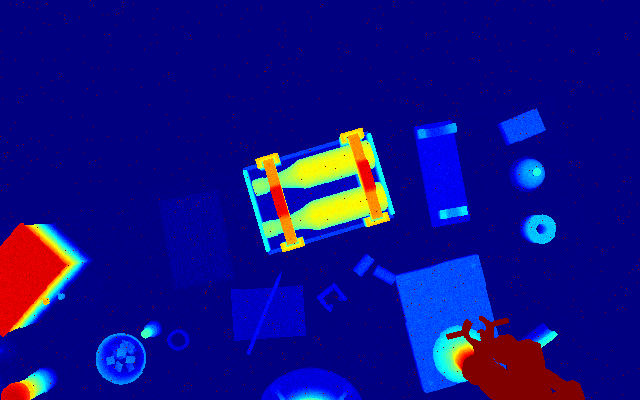

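View pics/cr_frame.png

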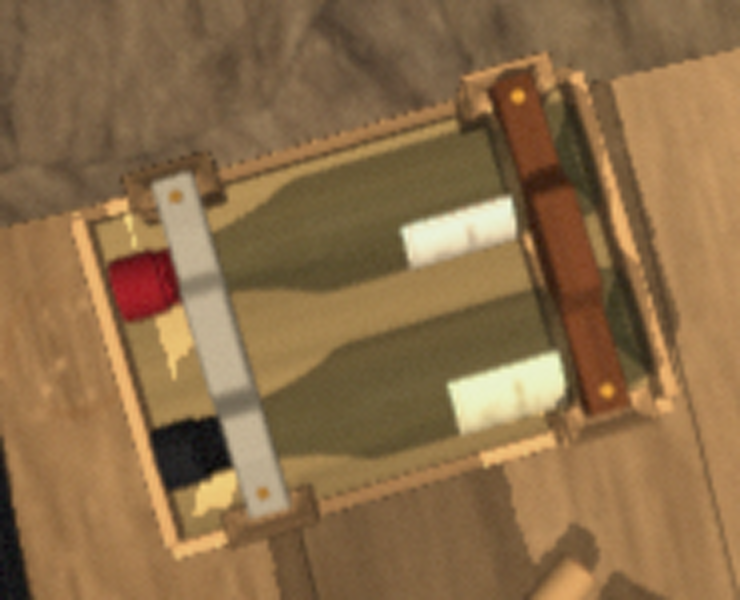

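```bash
cat > fit.py <<'E'
from h import *
from scipy.optimize import minimize
def bar(x,y,n=None):
    z=np.full_like(x,np.nan)
    m=(abs(x)<.083)&(abs(y)<.010); z[m]=.032
    m=(abs(x)<.022)&(abs(y)<.010); z[m]=.052
    return z
def frame(x,y):
    z=np.zeros_like(x)
    i=(abs(x)<.093)&(abs(y)<.134); z[i]=np.nan  # unknown inside
    z[i&(abs(x)>.087)]=.024
    z[i&(abs(y)>.126)]=.050
    for yc in (-.092,.078):
        z[(abs(x)>.076)&(abs(x)<.093)&(abs(y-yc)<.022)&(abs(y-yc)>.0115)]=.088
        z[(abs(x)<.083)&(abs(y-yc)<.01)]=.096
        z[(abs(x)<.022)&(abs(y-yc)<.01)]=.116
    for xc in (-.043,.043):
        m=(abs(x-xc)<.0295)&(y>-.122)&(y<.013)&(abs(y+.092)>.03); z[m]=.052+np.sqrt(.0295**2-(x[m]-xc)**2)
        m=(abs(x-xc)<.0155)&(y>.038)&(y<.121)&(abs(y-.078)>.03); z[m]=.052+np.sqrt(.0155**2-(x[m]-xc)**2)
    return z
def stand(x,y):
    z=np.zeros_like(x)
    z[(abs(x)<.1075)&(abs(y)<.042)]=np.nan
    z[(abs(x)<.065)&(abs(y)<.035)]=.015
    def sad(xc,w,h,rad):
        m=(abs(x-xc)<.009)&(abs(y)<w/2); s=np.full_like(x,h); k=abs(y)<rad; s[k]=np.minimum(h,.052-np.sqrt(rad**2-y[k]**2)); z[m]=s[m]
    sad(.092,.080,.037,.0295); sad(-.078,.054,.046,.0155)
    return z
def rect(lx,ly,h):
    def f(x,y):
        z=np.zeros_like(x); z[(abs(x)<lx/2)&(abs(y)<ly/2)]=h; return z
    return f
def fit(model,P,p0,cap=.02,zo=0,fixz=False):
    def cost(q):
        c,s=np.cos(q[2]),np.sin(q[2]); dx=P[:,0]-q[0];dy=P[:,1]-q[1]
        m=model(c*dx+s*dy,-s*dx+c*dy); e=np.abs(P[:,2]-m-zo-q[3]); e[np.isnan(e)]=.006
        return np.minimum(e,cap).mean()
    best=None
    for sc in (1,.3,.1):
        S=np.vstack([p0]+[np.array(p0)+sc*np.eye(4)[i]*[.012,.012,.08,.004] for i in range(4)])
        o=minimize(cost,p0,method='Nelder-Mead',options=dict(initial_simplex=S,xatol=1e-5,fatol=1e-8,maxiter=600)); p0=o.x
    return o.x,o.fun
def pts(n,f,ctr,rad,mask=None):
    d=np.load('pics/%s.npz'%f)['d'];W=world(n,d); m=(d>0)&(np.hypot(W[...,0]-ctr[0],W[...,1]-ctr[1])<rad)&(W[...,2]>-.05)
    return W[m]
def draw(n,im,pose,X,col):
    c,s=np.cos(pose[2]),np.sin(pose[2]); X=np.asarray(X,float); R=np.array([[c,-s,0],[s,c,0],[0,0,1]])
    q=proj(n,X@R.T+[pose[0],pose[1],pose[3]]); cv2.polylines(im,[np.round(q*8).astype(int).reshape(-1,1,2)],True,col,1,cv2.LINE_AA,3)
def box(lx,ly,h): return [(-lx/2,-ly/2,h),(lx/2,-ly/2,h),(lx/2,ly/2,h),(-lx/2,ly/2,h)]
E
python3 - <<'E'
from fit import *
d=np.load('pics/top0.npz');W=world('top',d['d'])
for u,v in [(318,190),(440,175),(197,238)]: print(W[v,u])
F,c=fit(frame,pts('top','top0',W[190,318][:2],.2),[W[190,318][0],W[190,318][1],.22,0]); print('frame',F.round(4),c)
res=[]
for y in (np.pi/2+.1,-np.pi/2+.1):
    a=fit(stand,pts('top','top0',W[175,440][:2],.15),[*W[175,440][:2],y,0]); print('stand',a[0].round(4),a[1]); res.append(a)
S=min(res,key=lambda a:a[1])[0]
M,c=fit(rect(.19,.13,.004),pts('top','top0',W[238,197][:2],.14),[*W[238,197][:2],.1+0*np.pi/2,0]); print('mat',M.round(4),c)
im=d['p'][:,:,::-1].copy()
im=cv2.resize(im,None,fx=1,fy=1)
draw('top',im,F,box(.186,.268,0),(0,0,255));
for y in(-.092,.078): draw('top',im,F,np.array(box(.166,.02,.096))+[0,y,0],(0,255,255))
draw('top',im,S,box(.215,.084,0),(0,0,255));draw('top',im,S,np.array(box(.018,.08,.037))+[.092,0,0],(0,255,0))
draw('top',im,M,box(.19,.13,.004),(0,255,255))
cv2.imwrite('pics/ov.png',cv2.resize(im[100:300,140:480],(800,470),interpolation=cv2.INTER_CUBIC))
im=np.load('pics/side0.npz')['p'][:,:,::-1].copy()
draw('side',im,F,box(.186,.268,0),(0,0,255));
for y in(-.092,.078): draw('side',im,F,np.array(box(.166,.02,.096))+[0,y,0],(0,255,255))
draw('side',im,S,box(.215,.084,0),(0,0,255));draw('side',im,S,np.array(box(.018,.08,.037))+[.092,0,0],(0,255,0))
cv2.imwrite('pics/ovs.png',cv2.resize(im[160:320,200:460],(780,480),interpolation=cv2.INTER_CUBIC))
Ws=world('side',np.load('pics/side0.npz')['d'])
F2,c=fit(frame,pts('side','side0',F[:2],.2),F); print('frame side',F2.round(4),c)
S2,c=fit(stand,pts('side','side0',S[:2],.15),S); print('stand side',S2.round(4),c)
np.save('F.npy',[F,S,M])
E
```

```text
[ 0.48645579 -0.00588403  0.00544493]
[ 0.52261237 -0.25938805  0.01510574]
[0.38108261 0.24431599 0.00512967]
frame [ 0.4811 -0.0064  0.3095 -0.0005] 0.003568319629327178
stand [ 5.0260e-01 -2.3320e-01  1.7172e+00 -6.0000e-04] 0.006242940534146267
stand [ 4.8400e-01 -2.2080e-01 -1.4932e+00 -6.0000e-04] 0.006085350966112443
mat [ 0.3786  0.2478  0.2075 -0.0006] 0.0015279195239035184
frame side [ 4.804e-01 -1.900e-03  3.084e-01 -2.000e-04] 0.006356951873448532
stand side [ 0.4682 -0.2048 -1.4641 -0.    ] 0.0074986772558490004
```

View pics/ov.png

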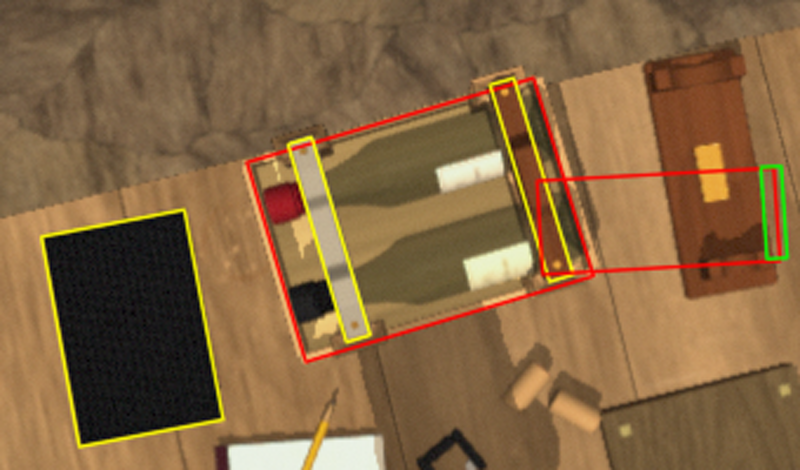

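View pics/ovs.png

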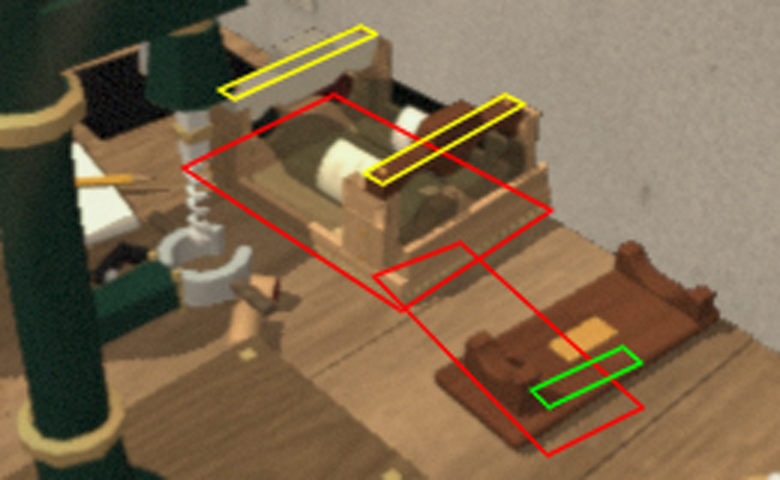

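```bash
cat > f2.py <<'E'
from fit import *
d=np.load('pics/top0.npz');W=world('top',d['d'])
best=None
for y in (.15,.22,.26):
  for dx in(0,.015):
   for dy in (-.015,0,.015):
    a=fit(frame,pts('top','top0',[.486,-.006],.2),[.486+dx,-.006+dy,y,0],cap=.03)
    if best is None or a[1]<best[1]: best=a
F,c=best; print('frame',F.round(4),c)
best=None
for y in (.1,.18,np.pi+.13):
  for dx in(-.01,.01):
    a=fit(stand,pts('top','top0',[.522,-.259],.15),[.522+dx,-.259,y,0],cap=.015); print(a[0].round(4),a[1])
    if best is None or a[1]<best[1]: best=a
S,c=best; print('stand',S.round(4),c)
M=np.load('F.npy')[2]
im=d['p'][:,:,::-1].copy()
def dr(n,im):
  draw(n,im,F,box(.186,.268,0),(0,0,255));
  for y in(-.092,.078): draw(n,im,F,np.array(box(.166,.02,.096))+[0,y,0],(0,255,255))
  draw(n,im,S,box(.215,.084,0),(0,0,255));draw(n,im,S,np.array(box(.018,.08,.037))+[.092,0,0],(0,255,0))
  draw(n,im,S,np.array(box(.018,.054,.046))+[-.078,0,0],(0,255,0))
  draw(n,im,M,box(.19,.13,.004),(0,255,255))
dr('top',im)
cv2.imwrite('pics/ov2.png',cv2.resize(im[100:300,140:480],(800,470),interpolation=cv2.INTER_CUBIC))
im=np.load('pics/side0.npz')['p'][:,:,::-1].copy()
dr('side',im)
cv2.imwrite('pics/ovs2.png',cv2.resize(im[160:320,200:460],(780,480),interpolation=cv2.INTER_CUBIC))
F2,c=fit(frame,pts('side','side0',F[:2],.2),F); print('frame side',F2.round(4),c)
S2,c=fit(stand,pts('side','side0',S[:2],.15),S); print('stand side',S2.round(4),c)
np.save('F.npy',[F,S,M])
E
python3 f2.py
```

```text
frame [ 0.4811 -0.0065  0.3095 -0.0005] 0.003828988417351727
[ 0.5237 -0.2652  0.1934 -0.0008] 0.002677924232127974
[ 0.5234 -0.2652  0.2026 -0.0008] 0.00267730252669872
[ 0.5238 -0.2652  0.2024 -0.0008] 0.0026789977292772217
[ 0.5235 -0.265   0.1963 -0.0008] 0.002679143067301586
[ 5.2720e-01 -2.6440e-01  3.3442e+00 -7.0000e-04] 0.003046620499458926
[ 5.2730e-01 -2.6390e-01  3.3378e+00 -7.0000e-04] 0.0030480580381004865
stand [ 0.5234 -0.2652  0.2026 -0.0008] 0.00267730252669872
frame side [ 4.804e-01 -1.900e-03  3.084e-01 -2.000e-04] 0.006354398792252186
stand side [ 5.254e-01 -2.629e-01  1.975e-01 -4.000e-04] 0.003288089204491926
```

View pics/ov2.png

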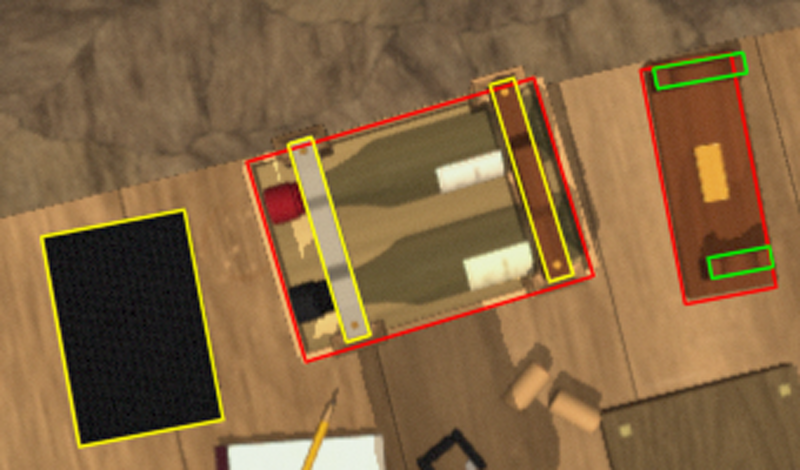

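View pics/ovs2.png

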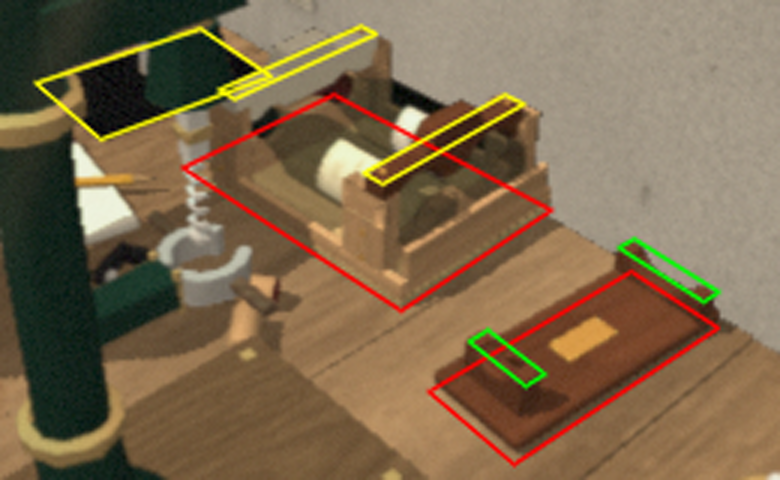

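```bash
python3 - <<'E'
from fit import *
F,S,M=np.load('F.npy')
def prof(pose,P,xr,yr,ax,edges):
    c,s=np.cos(pose[2]),np.sin(pose[2]); dx=P[:,0]-pose[0];dy=P[:,1]-pose[1]; x=c*dx+s*dy;y=-s*dx+c*dy
    m=(x>xr[0])&(x<xr[1])&(y>yr[0])&(y<yr[1]); t=(x if ax==0 else y)[m]; z=P[m,2]
    return [(round(e*1000),int(round(np.median(z[(t>=e)&(t<e+.003)])*1000)) if ((t>=e)&(t<e+.003)).any() else None) for e in edges]
P=pts('top','top0',S[:2],.2)
print('stand x',prof(S,P,(-1,1),(-.01,.01),0,np.arange(-.13,.13,.003)))
print('stand y',prof(S,P,(-.04,.04),(-1,1),1,np.arange(-.06,.06,.003)))
print('stand yw',prof(S,P,(.088,.1),(-1,1),1,np.arange(-.06,.06,.003)))
P=pts('top','top0',F[:2],.2)
print('fr y x=.083',prof(F,P,(.078,.09),(-1,1),1,np.arange(-.15,.15,.003)))
print('fr x y=0',prof(F,P,(-1,1),(-.02,.0),0,np.arange(-.11,.11,.003)))
print('fr x y=-92',prof(F,P,(-1,1),(-.096,-.088),0,np.arange(-.11,.11,.003)))
E
```

```text
stand x [(-130, -2), (-127, -1), (-124, -1), (-121, -1), (-118, 0), (-115, -1), (-112, 0), (-109, -1), (-106, 10), (-103, 14), (-100, 13), (-97, 13), (-94, 14), (-91, 17), (-88, 35), (-85, 35), (-82, 35), (-79, 36), (-76, 35), (-73, 35), (-70, 15), (-67, 16), (-64, 14), (-61, 14), (-58, 15), (-55, 15), (-52, 14), (-49, 15), (-46, 15), (-43, 15), (-40, 15), (-37, 15), (-34, 14), (-31, 15), (-28, 15), (-25, 15), (-22, 15), (-19, 15), (-16, 15), (-13, 15), (-10, 16), (-7, 15), (-4, 16), (-1, 15), (2, 16), (5, 15), (8, 15), (11, 16), (14, 16), (17, 16), (20, 15), (23, 15), (26, 16), (29, 15), (32, 15), (35, 15), (38, 15), (41, 14), (44, 14), (47, 15), (50, 15), (53, 15), (56, 15), (59, 15), (62, 15), (65, 16), (68, 15), (71, 14), (74, 15), (77, 15), (80, 17), (83, 21), (86, 21), (89, 22), (92, 21), (95, 21), (98, 20), (101, 14), (104, 15), (107, 15), (110, 11), (113, -1), (116, -1), (119, None), (122, None), (125, None), (128, None)]
stand y [(-60, -1), (-57, 0), (-54, 0), (-51, -1), (-48, -1), (-45, 2), (-42, 13), (-39, 15), (-36, 15), (-33, 15), (-30, 15), (-27, 15), (-24, 15), (-21, 1
[... 2680 characters left out ...]
), (-80, 94), (-77, 95), (-74, 96), (-71, 96), (-68, 96), (-65, 95), (-62, 95), (-59, 96), (-56, 97), (-53, 97), (-50, 95), (-47, 95), (-44, 96), (-41, 96), (-38, 96), (-35, 97), (-32, 99), (-29, 108), (-26, 113), (-23, 116), (-20, 116), (-17, 116), (-14, 116), (-11, 115), (-8, 117), (-5, 116), (-2, 116), (1, 116), (4, 116), (7, 116), (10, 116), (13, 116), (16, 116), (19, 116), (22, 116), (25, 113), (28, 107), (31, 102), (34, 95), (37, 96), (40, 96), (43, 96), (46, 95), (49, 95), (52, 96), (55, 96), (58, 96), (61, 96), (64, 95), (67, 95), (70, 95), (73, 97), (76, 96), (79, 94), (82, 93), (85, 81), (88, 86), (91, 88), (94, None), (97, None), (100, None), (103, None), (106, None), (109, None)]
```

```bash
python3 - <<'E'
import re
s=open('fit.py').read()
s=s.replace("z[i]=np.nan  # unknown inside","z[i]=.0085")
s=s.replace("z[i&(abs(x)>.087)]=.024","z[i&(abs(x)>.084)]=.024")
s=s.replace("z[(abs(x)<.083)&(abs(y-yc)<.01)]=.096","z[(abs(x)<.1)&(abs(y-yc)<.014)]=np.nan; z[(abs(x)<.083)&(abs(y-yc)<.01)]=.096; z[(abs(x)<.033)&(abs(y-yc)<.01)]=np.nan")
s=s.replace("for xc in (-.043,.043):","for xc in (-.043,.043):\n        z[(abs(x-xc)<.0295)&(y>.013)&(y<.12)]=np.nan; z[(abs(x-xc)<.0295)&(y<.013)&(y>-.122)&(abs(y+.092)<.03)&(abs(y+.092)>.01)]=np.nan")
s=s.replace("z[(abs(x)<.1075)&(abs(y)<.042)]=np.nan\n    z[(abs(x)<.065)&(abs(y)<.035)]=.015","z[(abs(x)<.1075)&(abs(y)<.042)]=.015")
open('fit.py','w').write(s)
E
sed -i 's/(.15,.22,.26)/(.22,.3)/; s/ov2/ov3/; s/ovs2/ovs3/' f2.py; python3 f2.py
```

```text
frame [ 0.4806 -0.0061  0.3073 -0.0005] 0.003543362878136931
[ 0.5235 -0.2655  0.1996 -0.0007] 0.0024092741868047217
[ 0.5229 -0.2654  0.202  -0.0007] 0.0024032036194764064
[ 0.5231 -0.2657  0.1986 -0.0007] 0.00240431830172878
[ 0.5226 -0.2655  0.2019 -0.0008] 0.0024029024296091947
[ 5.2930e-01 -2.6450e-01  3.3407e+00 -6.0000e-04] 0.002950794213701555
[ 5.2930e-01 -2.6470e-01  3.3506e+00 -7.0000e-04] 0.0029506001338139745
stand [ 0.5226 -0.2655  0.2019 -0.0008] 0.0024029024296091947
frame side [ 0.48   -0.0048  0.3218 -0.0005] 0.006254609686525397
stand side [ 5.245e-01 -2.633e-01  1.967e-01 -4.000e-04] 0.0033382496269302765
```

View pics/ov3.png

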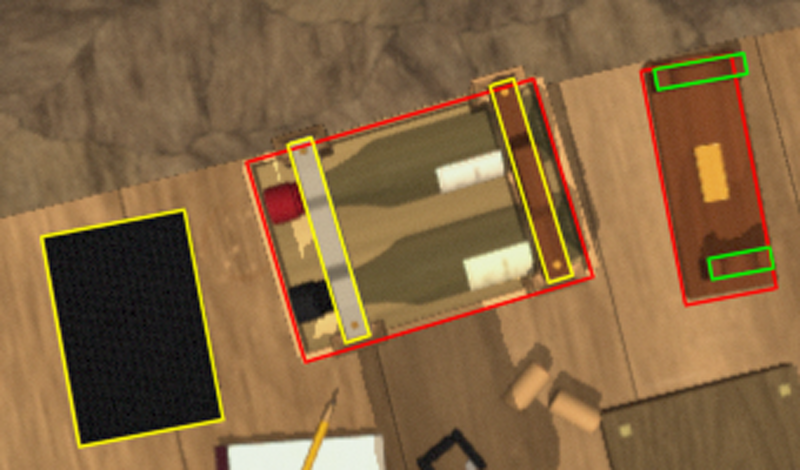

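```bash
python3 - <<'E'
from fit import *
F,S,M=np.load('F.npy')
def loc(pose,P):
    c,s=np.cos(pose[2]),np.sin(pose[2]); dx=P[:,0]-pose[0];dy=P[:,1]-pose[1]; return c*dx+s*dy,-s*dx+c*dy,P[:,2]
def lineedge(a,b,z,rng,win,thr_in,lo,hi,sign):
    # edge along a (position) for bins of b: last a with z>thr
    out=[]
    for b0 in np.arange(rng[0],rng[1],.004):
        m=(b>=b0)&(b<b0+.004)&(a>win[0])&(a<win[1])
        i=m&(z>lo)&(z<hi)
        o=m&(z<thr_in)
        if i.any():
            out.append((b0+.002, (a[i]*sign).max()*sign))
    out=np.array(out); k=np.polyfit(out[:,0],out[:,1],1); return np.median(out[:,1]).round(4),k.round(4),len(out)
for n in('top','side'):
    P=pts(n,n+'0',S[:2],.2);x,y,z=loc(S,P)
    print(n,'stand')
    print(' +x',lineedge(x,y,z,(-.035,.035),(.08,.13),0,.009,.02,1))
    print(' -x',lineedge(x,y,z,(-.035,.035),(-.13,-.08),0,.009,.02,-1))
    print(' +y',lineedge(y,x,z,(-.06,.07),(.02,.06),0,.009,.02,1))
    print(' -y',lineedge(y,x,z,(-.06,.07),(-.06,-.02),0,.009,.02,-1))
    P=pts(n,n+'0',F[:2],.2);x,y,z=loc(F,P)
    print(n,'frame')
    print(' +x',lineedge(x,y,z,(-.06,.05),(.08,.12),0,.018,.03,1))
    print(' -x',lineedge(x,y,z,(-.06,.05),(-.12,-.08),0,.018,.03,-1))
    print(' +y',lineedge(y,x,z,(-.08,.08),(.11,.16),0,.042,.058,1))
    print(' -y',lineedge(y,x,z,(-.08,.08),(-.16,-.11),0,.042,.058,-1))
    for yc in (-.092,.078):
        print(' bar',yc,lineedge(y,x,z,(-.065,.065),(yc-.02,yc+.02),0,.090,.12,1),lineedge(y,x,z,(-.065,.065),(yc-.02,yc+.02),0,.09,.12,-1))
        print(' barx',yc,lineedge(x,y,z,(yc-.006,yc+.006),(.05,.12),0,.091,.10,1),lineedge(x,y,z,(yc-.006,yc+.006),(-.12,-.05),0,.091,.1,-1))
E
```

```text
top stand
 +x (np.float64(0.1115), array([-0.0064,  0.1113]), 18)
 -x (np.float64(-0.1026), array([ 0.0042, -0.1026]), 18)
 +y (np.float64(0.0421), array([-0.0052,  0.0422]), 33)
 -y (np.float64(-0.0393), array([-0.0071, -0.0392]), 33)
top frame
 +x (np.float64(0.0925), array([-0.0036,  0.0923]), 28)
 -x (np.float64(-0.0924), array([-0.0045, -0.0923]), 28)
 +y (np.float64(0.1337), array([0.0023, 0.1336]), 40)
 -y (np.float64(-0.1332), array([ 0.0025, -0.1333]), 40)
 bar -0.092 (np.float64(-0.0822), array([ 0.0017, -0.0822]), 33) (np.float64(-0.1018), array([ 0.0023, -0.1017]), 33)
 barx -0.092 (np.float64(0.0839), array([0.0611, 0.0894]), 4) (np.float64(-0.081), array([ 0.0635, -0.0753]), 4)
 bar 0.078 (np.float64(0.0867), array([0.0015, 0.0867]), 33) (np.float64(0.0674), array([0.0013, 0.0675]), 33)
 barx 0.078 (np.float64(0.0833), array([0.1338, 0.0742]), 4) (np.float64(-0.081), array([ 0.0405, -0.0844]), 4)
side stand
 +x (np.float64(0.0848), array([0.1257, 0.093 ]), 18)
 -x (np.float64(-0.1029), array([-0.0031, -0.103 ]), 18)
 +y (np.float64(0.0409), array([0.0023, 0.0402]), 31)
 -y (np.float64(-0.0402), array([-0.0031, -0.0402]), 33)
side frameTraceback (most recent call last):
  File "<stdin>", line 24, in <module>
  File "<stdin>", line 14, in lineedge
IndexError: too many indices for array: array is 1-dimensional, but 2 were indexed
```

```bash
cat >> h.py <<'E'
def go(t,yaw=None,o=None):
    o=o or r.get_obs(); p=np.array(o['position'])
    from scipy.spatial.transform import Rotation as Ro
    R=Ro.from_euler('xyz',o['orientation']).as_matrix()
    y0=np.arctan2(R[1,0],R[0,0]); s=R.T@(np.array(t)-p)/.04
    dy=0 if yaw is None else (yaw-y0+np.pi)%(2*np.pi)-np.pi
    print('t %.2f pos'%o['t'],p.round(4),'yaw %.4f'%y0,'F',np.round(o['force'],1),'op %.3f'%o['opening'],'j',np.round(o['joint_positions'],2))
    print('slide',s.round(3),'turn',round(-np.degrees(dy)/6,3),'(alt',round(-np.degrees(dy-np.sign(dy)*2*np.pi)/6,2),') rows',max(np.linalg.norm(s)*.8,abs(np.degrees(dy))/8.59))
E
python3 - <<'E'
from h import *
d=np.load('pics/side0.npz');W=world('side',d['d'])
for (u,v) in [(210,170),(215,250),(255,150),(280,150),(265,210),(255,70),(250,110),(215,115),(230,330),(225,270),(268,245)]: print(u,v,W[v,u].round(3))
d=np.load('pics/top0.npz');W=world('top',d['d'])
for z0 in np.arange(.05,.7,.05):
    m=(W[...,2]>z0)&(W[...,2]<=z0+.05)&(W[...,1]<-.12)&(W[...,0]<.35)
    if m.any(): q=W[m]; print(z0.round(2),q[:,:2].min(0).round(3),q[:,:2].max(0).round(3),m.sum())
go([.5087,-.0937,.2],.31)
E
```

```text
210 170 [ 0.165 -0.315  0.37 ]
215 250 [ 0.082 -0.765  0.601]
255 150 [ 0.229 -0.297  0.377]
280 150 [ 0.267 -0.291  0.367]
265 210 [ 0.242 -0.282  0.27 ]
255 70 [ 0.241 -0.287  0.476]
250 110 [ 0.912  1.921 -0.371]
215 115 [ 0.192 -0.256  0.417]
230 330 [ 0.157 -0.324  0.094]
225 270 [ 0.164 -0.316  0.209]
268 245 [ 0.324 -0.036  0.001]
0.05 [ 0.112 -0.492] [ 0.208 -0.253] 879
0.1 [ 0.133 -0.302] [ 0.186 -0.271] 368
0.15 [ 0.143 -0.328] [ 0.267 -0.223] 669
0.2 [ 0.144 -0.308] [ 0.266 -0.252] 898
0.25 [ 0.149 -0.294] [ 0.262 -0.239] 238
0.3 [ 0.224 -0.286] [ 0.264 -0.238] 534
0.35 [ 0.198 -0.307] [ 0.272 -0.237] 1871
0.4 [ 0.209 -0.282] [ 0.251 -0.238] 672
0.45 [ 0.229 -0.289] [ 0.256 -0.237] 691
t 0.10 pos [0.2987 0.6047 0.2384] yaw 2.6827 F [ 0.5 -0.2  1. ] op 1.001 j [-1.22  0.48  0.02  1.56 -0.01  1.11 -0.08]
slide [-12.44  -13.328   0.984] turn 22.658 (alt -37.34 ) rows 15.826309174559206
```

>>> carry_out:
  deltas:
    - {"slide":[-12.44,-13.33,0.9],"turn":22.66}
    - {"slide":[-12.44,-13.33,0.9],"turn":22.66}
    - {"slide":[-12.44,-13.33,0.9],"turn":22.66}
    - {"slide":[-12.44,-13.33,0.9],"turn":22.66}
    - {"slide":[-12.44,-13.33,0.9],"turn":22.66}
    - {"slide":[-12.44,-13.33,0.9],"turn":22.66}
    - {"slide":[-12.44,-13.33,0.9],"turn":22.66}
    - {"slide":[-12.44,-13.33,0.9],"turn":22.66}
    - {"slide":[-12.44,-13.33,0.9],"turn":22.66}
    - {"slide":[-12.44,-13.33,0.9],"turn":22.66}
    - {"slide":[-12.44,-13.33,0.9],"turn":22.66}
    - {"slide":[-12.44,-13.33,0.9],"turn":22.66}
    - {"slide":[-12.44,-13.33,0.9],"turn":22.66}
    - {"slide":[-12.44,-13.33,0.9],"turn":22.66}
    - {"slide":[-12.44,-13.33,0.9],"turn":22.66}
    - {"slide":[-12.44,-13.33,0.9],"turn":22.66}
    - {"slide":[-12.44,-13.33,0.9],"turn":22.66}
    - {"slide":[-12.44,-13.33,0.9],"turn":22.66}
    - {"slide":[-12.44,-13.33,0.9],"turn":22.66}
    - {"slide":[-12.44,-13.33,0.9],"turn":22.66}
  jaw: 60
  grip_force: 40

```text
t: 2.1
position: [0.5089, -0.0923, 0.2033]
orientation: [-3.141, -0.0, 0.313]
force: [0.4, -0.4, 0.4]
opening: 0.602
```

```bash
python3 - <<'E'
from h import *
go([.5087,-.0937,.097],.31)
p,d=snap('top','t1'); snap('side','s1')
cv2.imwrite('pics/t1c.png',cv2.resize(p[100:300,200:460,::-1],(780,600)))
E
```

```text
t 2.10 pos [ 0.5089 -0.0923  0.2033] yaw 0.3129 F [ 0.4 -0.4  0.4] op 0.602 j [-0.55  0.32  0.75  2.   -0.27  0.92 -0.92]
slide [-0.015  0.033  2.658] turn 0.027 (alt -59.97 ) rows 2.1262520298354093
```

View pics/t1c.png

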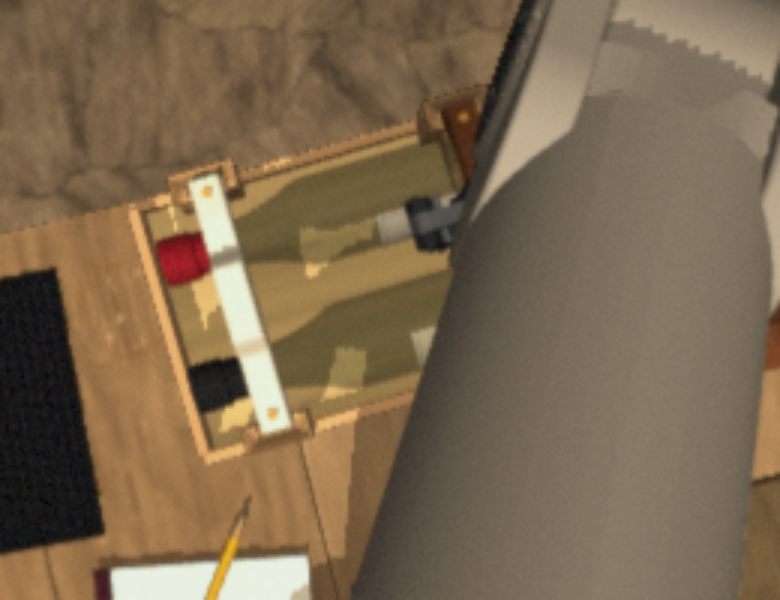

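View pics/s1.png

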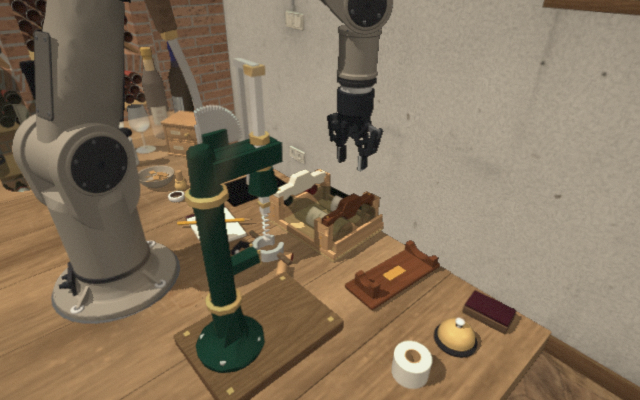

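```bash
python3 - <<'E'
from h import *
for n,f in (('top','t1'),('side','s1')):
    W=world(n,np.load('pics/%s.npz'%f)['d']); 
    for z0 in np.arange(.1,.9,.1):
        m=(W[...,2]>z0)&(W[...,2]<=z0+.1)&(W[...,0]<.8)&(W[...,0]>-.3)&(abs(W[...,1])<.45)
        if m.any(): q=W[m]; print(n,z0.round(2),np.percentile(q[:,:2],2,axis=0).round(3),np.percentile(q[:,:2],98,axis=0).round(3),m.sum())
E
```

```text
top 0.1 [ 0.143 -0.32 ] [0.483 0.079] 1437
top 0.2 [ 0.151 -0.301] [ 0.5   -0.034] 1220
top 0.3 [ 0.205 -0.299] [ 0.496 -0.033] 2586
top 0.4 [ 0.214 -0.284] [ 0.254 -0.238] 1349
top 0.5 [ 0.45  -0.134] [ 0.549 -0.031] 9064
top 0.6 [ 0.334 -0.094] [0.471 0.009] 23840
top 0.7 [ 0.328 -0.056] [0.355 0.009] 5842
side 0.1 [-0.058 -0.322] [0.501 0.058] 6311
side 0.2 [-0.077 -0.316] [0.525 0.009] 9598
side 0.3 [-0.064 -0.318] [0.518 0.016] 15020
side 0.4 [-0.007 -0.283] [ 0.522 -0.002] 11480
side 0.5 [ 0.031 -0.256] [0.529 0.001] 3968
```

View pics/t1.png

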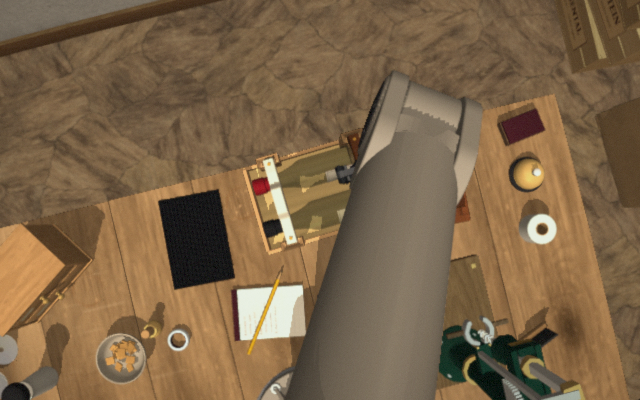

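>>> carry_out:
  deltas:
    - {"slide":[0,0.03,0.7],"turn":0}
    - {"slide":[0,0.03,1.4],"turn":0}
    - {"slide":[0,0.03,1.9],"turn":0}
    - {"slide":[0,0.03,2.2],"turn":0}
    - {"slide":[0,0.03,2.4],"turn":0}
    - {"slide":[0,0.03,2.55],"turn":0}
    - {"slide":[0,0.03,2.63],"turn":0}
    - {"slide":[0,0.03,2.63],"turn":0}
    - {"slide":[0,0.03,2.63],"turn":0}

```text
t: 3.1
position: [0.5097, -0.0944, 0.0986]
orientation: [3.141, -0.001, 0.31]
force: [-0.7, 0.1, 0.2]
opening: 0.6
```

```bash
python3 - <<'E'
from h import *
go([.5087,-.0937,.097],.31)
p,d=snap('side','s2')
cv2.imwrite('pics/s2c.png',cv2.resize(p[130:290,250:450,::-1],(750,600)))
E
```

```text
t 3.10 pos [ 0.5097 -0.0944  0.0986] yaw 0.3098 F [-0.7  0.1  0.2] op 0.600 j [-0.43  0.48  0.63  2.08 -0.43  0.71 -0.78]
slide [-0.018 -0.025  0.04 ] turn -0.002 (alt 60.0 ) rows 0.04017146857389258
```

View pics/s2c.png

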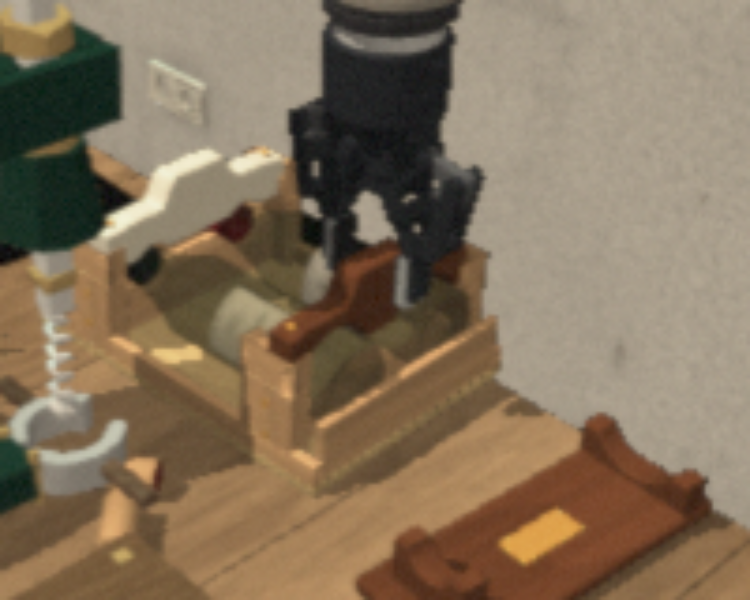

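>>> carry_out:
  deltas:
    - {"slide":[0,0,0],"turn":0}
    - {"slide":[0,0,0],"turn":0}
    - {"slide":[0,0,0],"turn":0}
    - {"slide":[0,0,0],"turn":0}
    - {"slide":[0,0,0],"turn":0}
    - {"slide":[0,0,0],"turn":0}
    - {"slide":[0,0,0],"turn":0}
    - {"slide":[0,0,0],"turn":0}
  jaw: 0
  grip_force: 40

```text
t: 3.95
position: [0.5095, -0.0943, 0.0983]
orientation: [-3.141, -0.0, 0.31]
force: [-1.2, 0.4, 6.3]
opening: 0.227
```

```bash
python3 - <<'E'
from h import *
go([.5087,-.0937,.21],.31)
E
```

```text
t 3.95 pos [ 0.5095 -0.0943  0.0983] yaw 0.3098 F [-1.2  0.4  6.3] op 0.227 j [-0.43  0.48  0.63  2.08 -0.44  0.71 -0.78]
slide [-0.012 -0.021 -2.791] turn -0.002 (alt 60.0 ) rows 2.2332778841286065
```

>>> carry_out:
  deltas:
    - {"slide":[0,0,-0.1],"turn":0}
    - {"slide":[0,0,-0.3],"turn":0}
    - {"slide":[0,0,-0.6],"turn":0}
    - {"slide":[0,0,-1.0],"turn":0}
    - {"slide":[0,0,-1.6],"turn":0}
    - {"slide":[0,0,-2.3],"turn":0}
    - {"slide":[0,0,-2.8],"turn":0}
    - {"slide":[0,0,-2.8],"turn":0}

```text
t: 4.75
position: [0.5111, -0.0949, 0.2132]
orientation: [3.14, -0.006, 0.31]
force: [-0.0, -0.2, -1.8]
opening: 0.227
```

```bash
python3 - <<'E'
from h import *
F,S,M=np.load('F.npy')
# mat slots
for sy in(.033,-.033): print(M[0]-sy*np.sin(M[2]),M[1]+sy*np.cos(M[2]),M[2])
go([M[0]+.033*np.sin(M[2]),M[1]-.033*np.cos(M[2]),.21],M[2])
go([M[0]-.033*np.sin(M[2]),M[1]+.033*np.cos(M[2]),.21],M[2])
p,d=snap('side','s3')
cv2.imwrite('pics/s3c.png',cv2.resize(p[80:290,200:460,::-1],(742,600)))
E
```

```text
0.37183217144856456 0.2800560452123755 0.20746361913147465
0.38542675727120285 0.2154713160861267 0.20746361913147465
t 4.75 pos [ 0.5111 -0.0949  0.2132] yaw 0.3095 F [-0.  -0.2 -1.8] op 0.227 j [-0.56  0.31  0.77  1.99 -0.26  0.94 -0.92]
slide [-0.628 -8.348  0.066] turn 0.975 (alt -59.03 ) rows 6.6971897545341355
t 4.75 pos [ 0.5111 -0.0949  0.2132] yaw 0.3095 F [-0.  -0.2 -1.8] op 0.227 j [-0.56  0.31  0.77  1.99 -0.26  0.94 -0.92]
slide [-0.46  -9.989  0.065] turn 0.975 (alt -59.03 ) rows 7.999867015504002
```

View pics/s3c.png

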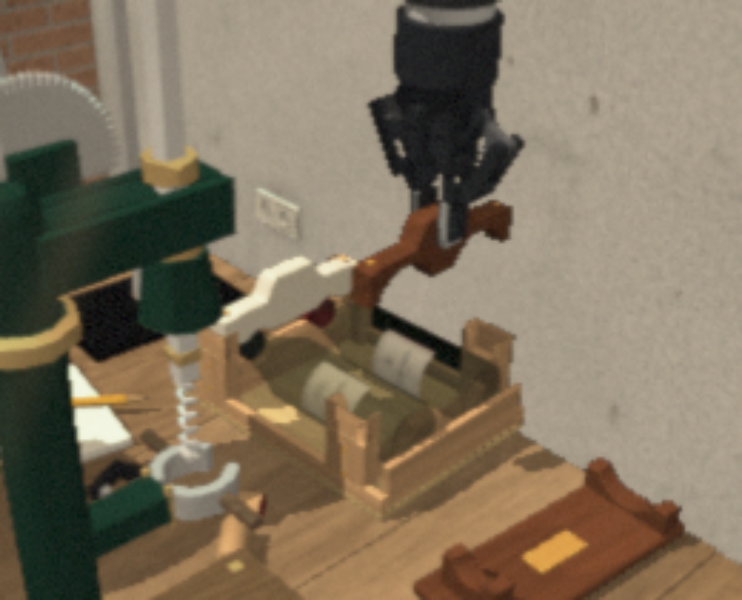

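>>> carry_out:
  deltas:
    - {"slide":[-0.46,-9.99,0],"turn":0.97}
    - {"slide":[-0.46,-9.99,0],"turn":0.97}
    - {"slide":[-0.46,-9.99,0],"turn":0.97}
    - {"slide":[-0.46,-9.99,0],"turn":0.97}
    - {"slide":[-0.46,-9.99,0],"turn":0.97}
    - {"slide":[-0.46,-9.99,0],"turn":0.97}
    - {"slide":[-0.46,-9.99,0],"turn":0.97}
    - {"slide":[-0.46,-9.99,0],"turn":0.97}
    - {"slide":[-0.46,-9.99,0],"turn":0.97}
    - {"slide":[-0.46,-9.99,0],"turn":0.97}
    - {"slide":[-0.46,-9.99,0],"turn":0.97}
    - {"slide":[-0.46,-9.99,0],"turn":0.97}

```text
t: 6.0
position: [0.3703, 0.279, 0.2097]
orientation: [3.141, 0.001, 0.206]
force: [0.1, 0.3, -1.2]
opening: 0.225
```

```bash
python3 - <<'E'
from h import *
go([.3718,.2800,.004+.0343+.001],.2075)
E
```

```text
t 6.00 pos [0.3703 0.279  0.2097] yaw 0.2056 F [ 0.1  0.3 -1.2] op 0.225 j [-1.32  0.17  0.61  2.11 -0.13  0.9  -2.  ]
slide [ 0.045 -0.02   4.261] turn -0.018 (alt 59.98 ) rows 3.408785356842168
```

>>> carry_out:
  deltas:
    - {"slide":[0.04,-0.02,1.0],"turn":0}
    - {"slide":[0.04,-0.02,2.0],"turn":0}
    - {"slide":[0.04,-0.02,2.9],"turn":0}
    - {"slide":[0.04,-0.02,3.5],"turn":0}
    - {"slide":[0.04,-0.02,3.9],"turn":0}
    - {"slide":[0.04,-0.02,4.1],"turn":0}
    - {"slide":[0.04,-0.02,4.2],"turn":0}
    - {"slide":[0.04,-0.02,4.25],"turn":0}
    - {"slide":[0.04,-0.02,4.28],"turn":0}
    - {"slide":[0.04,-0.02,4.28],"turn":0}
    - {"slide":[0.04,-0.02,4.28],"turn":0}

```text
t: 7.1
position: [0.3716, 0.2821, 0.0394]
orientation: [-3.141, -0.001, 0.208]
force: [0.6, 0.4, -1.3]
opening: 0.227
```

```bash
python3 - <<'E'
from h import *
go([.3718,.2800,.004+.0343],.2075)
E
```

```text
t 7.10 pos [0.3716 0.2821 0.0394] yaw 0.2084 F [ 0.6  0.4 -1.3] op 0.227 j [-1.14  0.49  0.43  2.22 -0.42  0.51 -1.74]
slide [-0.005  0.052  0.028] turn 0.008 (alt -59.99 ) rows 0.047199208093723376
```

>>> carry_out:
  deltas:
    - {"slide":[0,0.04,0.02],"turn":0}
    - {"slide":[0,0.04,0.035],"turn":0}
    - {"slide":[0,0.04,0.05],"turn":0}
    - {"slide":[0,0.04,0.05],"turn":0}

```text
t: 7.5
position: [0.3718, 0.2811, 0.0387]
orientation: [-3.139, -0.0, 0.208]
force: [-7.1, -2.1, 24.6]
opening: 0.228
```

>>> carry_out:
  deltas:
    - {"slide":[0,0,0],"turn":0}
    - {"slide":[0,0,0],"turn":0}
    - {"slide":[0,0,0],"turn":0}
    - {"slide":[0,0,0],"turn":0}
    - {"slide":[0,0,0],"turn":0}
  jaw: 60

```text
t: 8.0
position: [0.3716, 0.28, 0.0368]
orientation: [3.141, 0.0, 0.208]
force: [0.5, 0.8, 0.6]
opening: 0.598
```

>>> carry_out:
  deltas:
    - {"slide":[0,0,-0.3],"turn":0}
    - {"slide":[0,0,-0.9],"turn":0}
    - {"slide":[0,0,-2.0],"turn":0}
    - {"slide":[0,0,-3.2],"turn":0}
    - {"slide":[0,0,-4.2],"turn":0}
    - {"slide":[0,0,-4.2],"turn":0}

```text
t: 8.6
position: [0.3743, 0.2819, 0.2103]
orientation: [-3.135, -0.007, 0.207]
force: [0.2, -0.2, -0.4]
opening: 0.598
```

```bash
python3 - <<'E'
from h import *
# neck bar at frame local (.0005,.0775)
F=np.array([.4806,-.0061,.310]);c,s=np.cos(F[2]),np.sin(F[2])
x,y=.0005,.0775
t=[F[0]+c*x-s*y,F[1]+s*x+c*y]; print(t)
go([*t,.2],.310)
E
```

```text
[np.float64(0.45743412246057596), np.float64(0.0678583809843645)]
t 8.60 pos [0.3743 0.2819 0.2103] yaw 0.2074 F [ 0.2 -0.2 -0.4] op 0.598 j [-1.35  0.18  0.65  2.1  -0.14  0.89 -1.98]
slide [0.93  5.666 0.226] turn -0.98 (alt 59.02 ) rows 4.5971598935795965
```

>>> carry_out:
  deltas:
    - {"slide":[0.93,5.66,0.2],"turn":-0.98}
    - {"slide":[0.93,5.66,0.2],"turn":-0.98}
    - {"slide":[0.93,5.66,0.2],"turn":-0.98}
    - {"slide":[0.93,5.66,0.2],"turn":-0.98}
    - {"slide":[0.93,5.66,0.2],"turn":-0.98}
    - {"slide":[0.93,5.66,0.2],"turn":-0.98}
    - {"slide":[0.93,5.66,0.2],"turn":-0.98}
    - {"slide":[0.93,5.66,0.2],"turn":-0.98}

```text
t: 9.4
position: [0.4543, 0.0674, 0.1967]
orientation: [-3.141, 0.001, 0.313]
force: [0.3, 0.1, -0.9]
opening: 0.601
```

```bash
python3 - <<'E'
from h import *
go([.4574,.0679,.098],.310)
p,d=snap('top','t4');
cv2.imwrite('pics/t4c.png',cv2.resize(p[100:320,100:400,::-1],(800,587)))
E
```

```text
t 9.40 pos [0.4543 0.0674 0.1967] yaw 0.3125 F [ 0.3  0.1 -0.9] op 0.601 j [-0.95  0.21  0.76  2.13 -0.19  0.87 -1.33]
slide [0.079 0.013 2.468] turn 0.024 (alt -59.98 ) rows 1.9755677917247008
```

View pics/t4c.png

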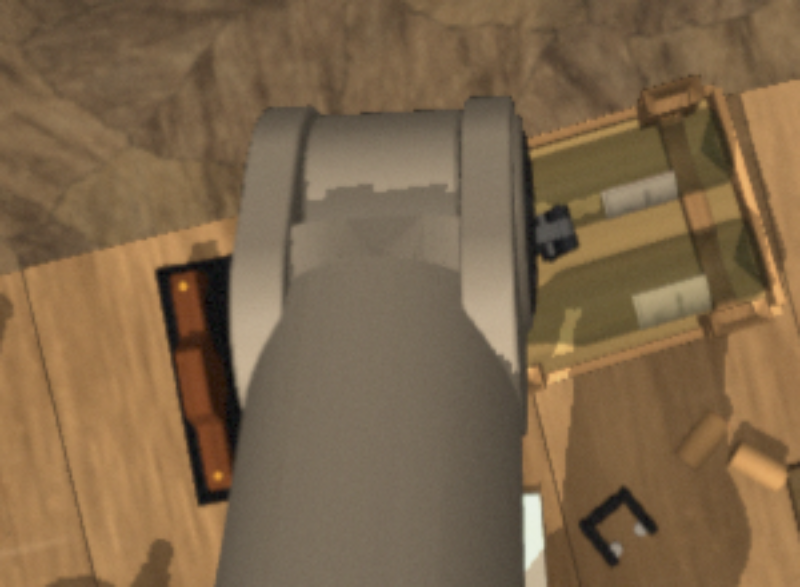

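The dark bar lies on the mat (about (200,400) in the crop), straight along it. Going down to the white bar.

>>> carry_out:
  deltas:
    - {"slide":[0.04,0.01,0.7],"turn":0}
    - {"slide":[0.05,0.01,1.3],"turn":0}
    - {"slide":[0.05,0.01,1.8],"turn":0}
    - {"slide":[0.05,0.01,2.1],"turn":0}
    - {"slide":[0.05,0.01,2.3],"turn":0}
    - {"slide":[0.05,0.01,2.4],"turn":0}
    - {"slide":[0.05,0.01,2.46],"turn":0}
    - {"slide":[0.05,0.01,2.46],"turn":0}
    - {"slide":[0.05,0.01,2.46],"turn":0}

```text
t: 10.35
position: [0.4573, 0.0667, 0.099]
orientation: [-3.141, -0.001, 0.311]
force: [-0.6, -0.9, -0.8]
opening: 0.602
```

>>> carry_out:
  deltas:
    - {"slide":[0,0,0],"turn":0}
    - {"slide":[0,0,0],"turn":0}
    - {"slide":[0,0,0],"turn":0}
    - {"slide":[0,0,0],"turn":0}
    - {"slide":[0,0,0],"turn":0}
    - {"slide":[0,0,0],"turn":0}
    - {"slide":[0,0,0],"turn":0}
    - {"slide":[0,0,0],"turn":0}
  jaw: 0

```text
t: 11.15
position: [0.4571, 0.0666, 0.0987]
orientation: [-3.141, -0.0, 0.311]
force: [-0.6, -0.1, 5.9]
opening: 0.224
```

```bash
python3 - <<'E'
from h import *
go([.4574,.0679,.2],.310)
E
```

```text
t 11.15 pos [0.4571 0.0666 0.0987] yaw 0.3109 F [-0.6 -0.1  5.9] op 0.224 j [-0.81  0.4   0.65  2.21 -0.4   0.65 -1.14]
slide [ 0.018 -0.028 -2.532] turn 0.008 (alt -59.99 ) rows 2.0258956780821418
```

>>> carry_out:
  deltas:
    - {"slide":[0,0,-0.1],"turn":0}
    - {"slide":[0,0,-0.3],"turn":0}
    - {"slide":[0,0,-0.6],"turn":0}
    - {"slide":[0,0,-1.0],"turn":0}
    - {"slide":[0,0,-1.6],"turn":0}
    - {"slide":[0,0,-2.2],"turn":0}
    - {"slide":[0,0,-2.6],"turn":0}
    - {"slide":[0,0,-2.6],"turn":0}
    - {"slide":[0,0,-2.6],"turn":0}

```text
t: 12.05
position: [0.4568, 0.0668, 0.2027]
orientation: [-3.141, -0.001, 0.311]
force: [0.2, 0.1, -0.7]
opening: 0.224
```

```bash
python3 - <<'E'
from h import *
go([.3854,.2155,.2],.2075)
E
```

```text
t 12.05 pos [0.4568 0.0668 0.2027] yaw 0.3112 F [ 0.2  0.1 -0.7] op 0.224 j [-0.96  0.2   0.78  2.12 -0.19  0.88 -1.33]
slide [-0.56  -4.086  0.069] turn 0.99 (alt -59.01 ) rows 3.299890384926508
```

>>> carry_out:
  deltas:
    - {"slide":[-0.56,-4.09,0],"turn":0.99}
    - {"slide":[-0.56,-4.09,0],"turn":0.99}
    - {"slide":[-0.56,-4.09,0],"turn":0.99}
    - {"slide":[-0.56,-4.09,0],"turn":0.99}
    - {"slide":[-0.56,-4.09,0],"turn":0.99}
    - {"slide":[-0.56,-4.09,0],"turn":0.99}
    - {"slide":[-0.56,-4.09,0],"turn":0.99}
    - {"slide":[-0.56,-4.09,1.0],"turn":0.99}
    - {"slide":[-0.56,-4.09,2.0],"turn":0.99}
    - {"slide":[-0.56,-4.09,2.9],"turn":0.99}
    - {"slide":[-0.56,-4.09,3.5],"turn":0.99}
    - {"slide":[-0.56,-4.09,3.8],"turn":0.99}
    - {"slide":[-0.56,-4.09,3.95],"turn":0.99}
    - {"slide":[-0.56,-4.09,4.0],"turn":0.99}
    - {"slide":[-0.56,-4.09,4.0],"turn":0.99}
    - {"slide":[-0.56,-4.09,4.0],"turn":0.99}

```text
t: 13.65
position: [0.3862, 0.216, 0.0434]
orientation: [-3.14, -0.002, 0.207]
force: [-0.3, 0.3, -1.8]
opening: 0.225
```

```bash
python3 - <<'E'
from h import *
go([.3854,.2155,.0385],.2075)
E
```

```text
t 13.65 pos [0.3862 0.216  0.0434] yaw 0.2072 F [-0.3  0.3 -1.8] op 0.225 j [-1.07  0.47  0.51  2.27 -0.48  0.5  -1.54]
slide [-0.021  0.008  0.123] turn -0.003 (alt 60.0 ) rows 0.09991986081063875
```

>>> carry_out:
  deltas:
    - {"slide":[0,0,0.05],"turn":0}
    - {"slide":[0,0,0.08],"turn":0}
    - {"slide":[0,0,0.1],"turn":0}
    - {"slide":[0,0,0.115],"turn":0}
    - {"slide":[0,0,0.115],"turn":0}

```text
t: 14.15
position: [0.3856, 0.2158, 0.0391]
orientation: [-3.14, 0.0, 0.207]
force: [-5.1, -1.9, 23.1]
opening: 0.226
```

>>> carry_out:
  deltas:
    - {"slide":[0,0,0],"turn":0}
    - {"slide":[0,0,0],"turn":0}
    - {"slide":[0,0,0],"turn":0}
    - {"slide":[0,0,0],"turn":0}
    - {"slide":[0,0,0],"turn":0}
  jaw: 55

```text
t: 14.65
position: [0.3855, 0.2154, 0.0378]
orientation: [3.141, 0.0, 0.207]
force: [-0.0, -0.5, 0.8]
opening: 0.553
```

>>> carry_out:
  deltas:
    - {"slide":[0,0,-0.3],"turn":0}
    - {"slide":[0,0,-0.9],"turn":0}
    - {"slide":[0,0,-2.0],"turn":0}
    - {"slide":[0,0,-3.2],"turn":0}
    - {"slide":[0,0,-4.2],"turn":0}
    - {"slide":[0,0,-4.2],"turn":0}

```text
t: 15.25
position: [0.3882, 0.2169, 0.211]
orientation: [-3.135, -0.007, 0.206]
force: [-0.1, 0.6, -0.7]
opening: 0.549
```

```bash
python3 - <<'E'
from h import *
go([.5308,-.0216,.2],.310+np.pi/2)
E
```

```text
t 15.25 pos [0.3882 0.2169 0.211 ] yaw 0.2064 F [-0.1  0.6 -0.7] op 0.549 j [-1.35  0.14  0.78  2.16 -0.13  0.88 -1.86]
slide [2.265 6.567 0.248] turn -15.99 (alt 44.01 ) rows 11.168640219491625
```

>>> carry_out:
  deltas:
    - {"slide":[2.26,6.57,0.2],"turn":-15.99}
    - {"slide":[2.26,6.57,0.2],"turn":-15.99}
    - {"slide":[2.26,6.57,0.2],"turn":-15.99}
    - {"slide":[2.26,6.57,0.2],"turn":-15.99}
    - {"slide":[2.26,6.57,0.2],"turn":-15.99}
    - {"slide":[2.26,6.57,0.2],"turn":-15.99}
    - {"slide":[2.26,6.57,0.2],"turn":-15.99}
    - {"slide":[2.26,6.57,0.2],"turn":-15.99}
    - {"slide":[2.26,6.57,0.2],"turn":-15.99}
    - {"slide":[2.26,6.57,0.2],"turn":-15.99}
    - {"slide":[2.26,6.57,0.2],"turn":-15.99}
    - {"slide":[2.26,6.57,0.2],"turn":-15.99}
    - {"slide":[2.26,6.57,0.2],"turn":-15.99}
    - {"slide":[2.26,6.57,0.2],"turn":-15.99}
  jaw: 85

```text
t: 16.65
position: [0.5275, -0.0234, 0.1978]
orientation: [-3.141, -0.0, 1.882]
force: [0.6, -0.3, 0.2]
opening: 0.849
```

```bash
python3 - <<'E'
from h import *
go([.5308,-.0216,.15],.310+np.pi/2)
go([.5308,-.0216,.042],.310+np.pi/2)
p,d=snap('top','t5');p2,d2=snap('side','s5')
a=cv2.resize(p[90:300,140:420,::-1],(800,600));cv2.imwrite('pics/t5c.png',a)
cv2.imwrite('pics/s5c.png',cv2.resize(p2[80:280,180:440,::-1],(780,600)))
E
```

```text
t 16.65 pos [ 0.5275 -0.0234  0.1978] yaw 1.8816 F [ 0.6 -0.3  0.2] op 0.849 j [-0.49  0.31  0.51  1.97 -0.19  0.91  0.42]
slide [0.018 0.093 1.195] turn 0.008 (alt -59.99 ) rows 0.959231370678341
t 16.65 pos [ 0.5275 -0.0234  0.1978] yaw 1.8816 F [ 0.6 -0.3  0.2] op 0.849 j [-0.49  0.31  0.51  1.97 -0.19  0.91  0.42]
slide [0.018 0.096 3.895] turn 0.008 (alt -59.99 ) rows 3.1171776588305407
```

View pics/t5c.png

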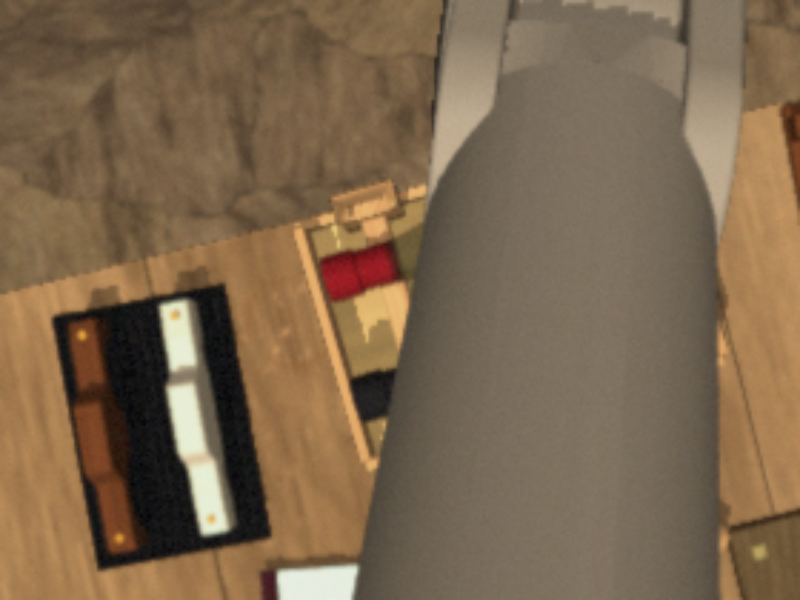

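View pics/s5c.png

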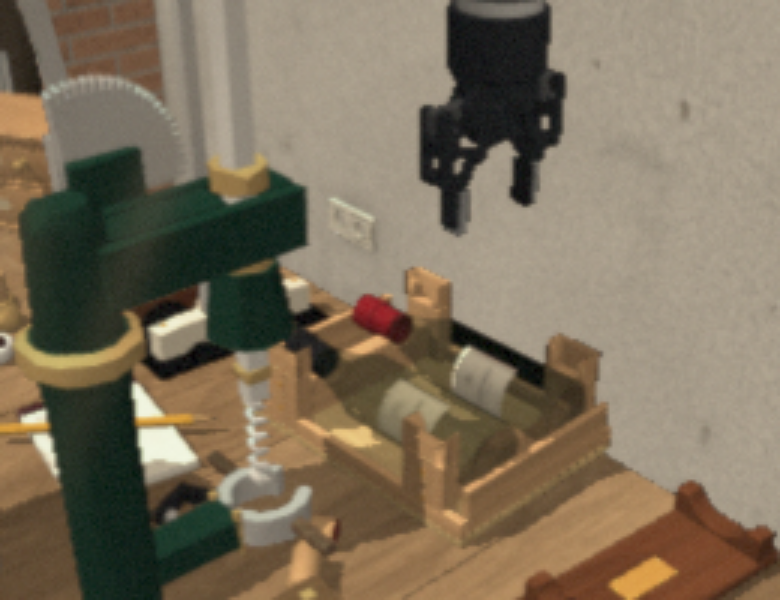

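>>> carry_out:
  deltas:
    - {"slide":[0.01,0.05,0.7],"turn":0}
    - {"slide":[0.01,0.05,1.3],"turn":0}
    - {"slide":[0.01,0.05,1.8],"turn":0}
    - {"slide":[0.01,0.05,1.9],"turn":0}
    - {"slide":[0.01,0.05,1.9],"turn":0}
    - {"slide":[0.01,0.05,1.9],"turn":0}

```text
t: 17.35
position: [0.5305, -0.0222, 0.1228]
orientation: [3.14, 0.0, 1.881]
force: [0.3, 1.2, 1.1]
opening: 0.847
```

```bash
python3 - <<'E'
from h import *
go([.5308,-.0216,.042],.310+np.pi/2)
E
```

```text
t 17.35 pos [ 0.5305 -0.0222  0.1228] yaw 1.8810 F [0.3 1.2 1.1] op 0.847 j [-0.44  0.42  0.46  2.03 -0.27  0.75  0.49]
slide [0.013 0.01  2.02 ] turn 0.002 (alt -60.0 ) rows 1.6160186641436998
```

>>> carry_out:
  deltas:
    - {"slide":[0.01,0.01,0.4],"turn":0}
    - {"slide":[0.01,0.01,0.8],"turn":0}
    - {"slide":[0.01,0.01,1.2],"turn":0}
    - {"slide":[0.01,0.01,1.5],"turn":0}
    - {"slide":[0.01,0.01,1.75],"turn":0}
    - {"slide":[0.01,0.01,1.9],"turn":0}
    - {"slide":[0.01,0.01,2.0],"turn":0}
    - {"slide":[0.01,0.01,2.0],"turn":0}
    - {"slide":[0.01,0.01,2.0],"turn":0}

```text
t: 18.25
position: [0.5304, -0.0217, 0.0422]
orientation: [3.141, 0.0, 1.882]
force: [0.4, 0.6, 0.3]
opening: 0.85
```

>>> carry_out:
  deltas:
    - {"slide":[0,0,0],"turn":0}
    - {"slide":[0,0,0],"turn":0}
    - {"slide":[0,0,0],"turn":0}
    - {"slide":[0,0,0],"turn":0}
    - {"slide":[0,0,0],"turn":0}
    - {"slide":[0,0,0],"turn":0}
  jaw: 0
  grip_force: 70

```text
t: 18.85
position: [0.5303, -0.0217, 0.0429]
orientation: [3.141, -0.0, 1.882]
force: [-3.3, -0.4, 7.5]
opening: 0.672
```

```bash
python3 - <<'E'
from h import *
go([.5308,-.0216,.2],.310+np.pi/2)
E
```

```text
t 18.85 pos [ 0.5303 -0.0217  0.0429] yaw 1.8817 F [-3.3 -0.4  7.5] op 0.672 j [-0.37  0.55  0.38  2.06 -0.36  0.59  0.57]
slide [-1.000e-03  1.500e-02 -3.928e+00] turn 0.009 (alt -59.99 ) rows 3.1425762022284673
```

>>> carry_out:
  deltas:
    - {"slide":[0,0,-0.1],"turn":0}
    - {"slide":[0,0,-0.3],"turn":0}
    - {"slide":[0,0,-0.6],"turn":0}
    - {"slide":[0,0,-1.0],"turn":0}
    - {"slide":[0,0,-1.5],"turn":0}
    - {"slide":[0,0,-2.0],"turn":0}
    - {"slide":[0,0,-2.6],"turn":0}
    - {"slide":[0,0,-3.2],"turn":0}
    - {"slide":[0,0,-3.6],"turn":0}
    - {"slide":[0,0,-3.9],"turn":0}
    - {"slide":[0,0,-3.9],"turn":0}
    - {"slide":[0,0,-3.9],"turn":0}

```text
t: 20.05
position: [0.5296, -0.0215, 0.1976]
orientation: [-3.141, -0.0, 1.882]
force: [-0.9, 1.1, -5.2]
opening: 0.669
```

```bash
python3 - <<'E'
from h import *
S=np.array([.526,-.2632,.197]);c,s=np.cos(S[2]),np.sin(S[2])
t=[S[0]+.030*c,S[1]+.030*s]; print(t, S[2]+np.pi)
go([*t,.2],S[2]+np.pi)
p,d=snap('top','t6');p2,d2=snap('side','s6')
a=cv2.resize(p[90:300,140:420,::-1],(800,600));cv2.imwrite('pics/t6c.png',a)
cv2.imwrite('pics/s6c.png',cv2.resize(p2[80:280,180:440,::-1],(780,600)))
E
```

```text
[np.float64(0.5554197452392997), np.float64(-0.2573281527561845)] 3.338592653589793
t 20.05 pos [ 0.5296 -0.0215  0.1976] yaw 1.8819 F [-0.9  1.1 -5.2] op 0.669 j [-0.5   0.31  0.51  1.97 -0.19  0.91  0.42]
slide [-5.811 -1.19  -0.062] turn -13.911 (alt 46.09 ) rows 9.716552364629115
```

View pics/t6c.png

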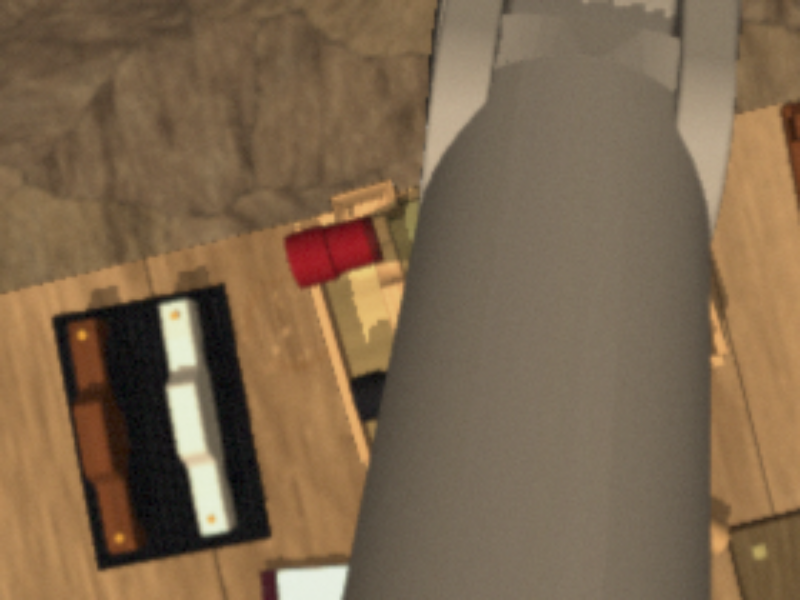

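View pics/s6c.png

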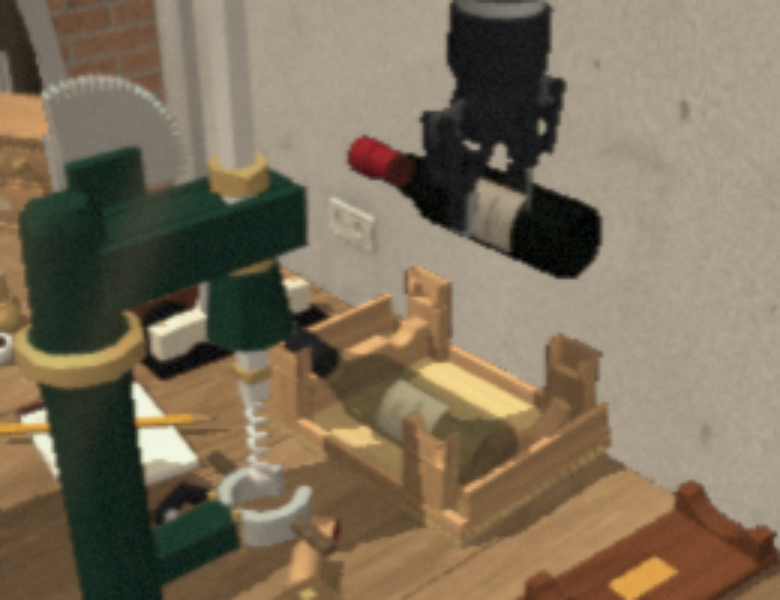

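>>> carry_out:
  deltas:
    - {"slide":[-0.5,-0.1,0],"turn":-0.7}
    - {"slide":[-1.0,-0.2,0],"turn":-1.8}
    - {"slide":[-1.5,-0.3,0],"turn":-3.0}
    - {"slide":[-2.0,-0.4,0],"turn":-4.2}
    - {"slide":[-2.5,-0.5,0],"turn":-5.4}
    - {"slide":[-3.0,-0.6,0],"turn":-6.6}
    - {"slide":[-3.5,-0.7,0],"turn":-7.8}
    - {"slide":[-4.0,-0.8,0],"turn":-9.0}
    - {"slide":[-4.5,-0.9,0],"turn":-10.2}
    - {"slide":[-5.0,-1.0,0],"turn":-11.4}
    - {"slide":[-5.4,-1.1,0],"turn":-12.6}
    - {"slide":[-5.7,-1.15,0],"turn":-13.5}
    - {"slide":[-5.81,-1.19,0],"turn":-13.9}
    - {"slide":[-5.81,-1.19,0],"turn":-13.9}
    - {"slide":[-5.81,-1.19,0],"turn":-13.9}
    - {"slide":[-5.81,-1.19,0],"turn":-13.9}

```text
t: 21.75
position: [0.5557, -0.2565, 0.1973]
orientation: [3.141, -0.001, -2.946]
force: [-0.4, -0.1, -6.7]
opening: 0.668
```

```bash
python3 - <<'E'
from h import *
go([.5554,-.2573,.0429],.197+np.pi)
p,d=snap('top','t7');p2,d2=snap('side','s7')
a=cv2.resize(p[50:310,300:640,::-1],(784,600));cv2.imwrite('pics/t7c.png',a)
cv2.imwrite('pics/s7c.png',cv2.resize(p2[80:320,200:500,::-1],(750,600)))
E
```

```text
t 21.75 pos [ 0.5557 -0.2565  0.1973] yaw -2.9460 F [-0.4 -0.1 -6.7] op 0.668 j [ 0.14  0.42  0.26  1.77 -0.13  0.97  2.21]
slide [ 0.008 -0.021  3.859] turn -0.013 (alt 59.99 ) rows 3.087143866592009
```

View pics/t7c.png

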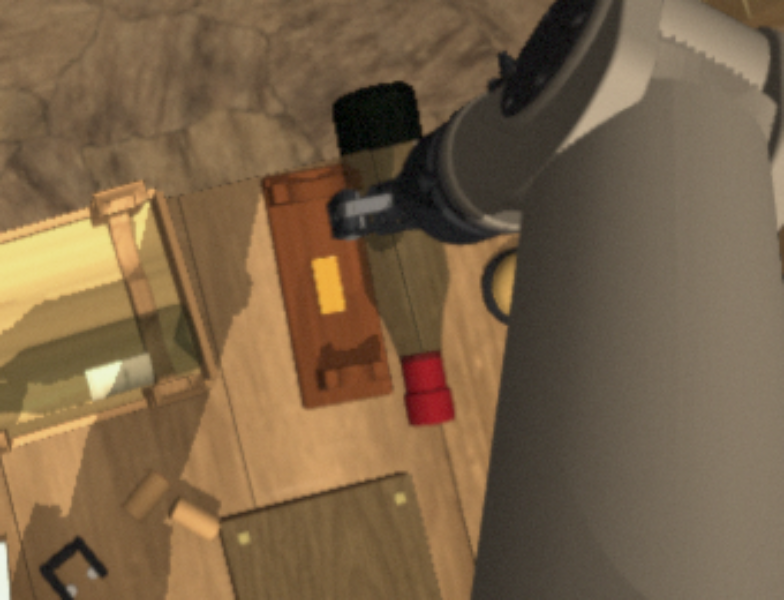

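View pics/s7c.png

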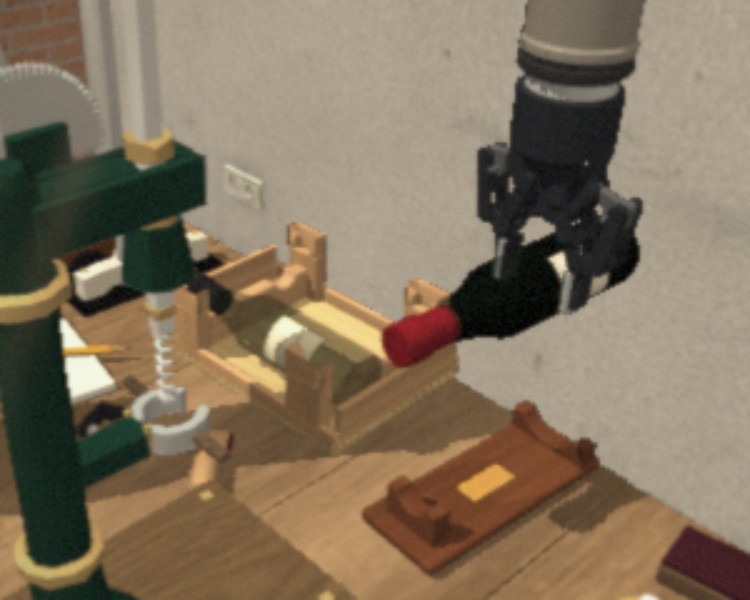

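```bash
python3 - <<'E'
from h import *
S=np.array([.526,-.2632,.197]);c,s=np.cos(S[2]),np.sin(S[2])
z=np.load('pics/t7.npz');W=world('top',z['d']);p=z['p'].astype(int)
x=c*(W[...,0]-S[0])+s*(W[...,1]-S[1]);y=-s*(W[...,0]-S[0])+c*(W[...,1]-S[1])
red=(p[...,0]>90)&(p[...,1]<60)&(p[...,2]<70)&(abs(x)<.2)&(abs(y)<.06)&(W[...,2]>.15)
print('red n',red.sum(),'x',np.percentile(x[red],[1,99]).round(4),'zmax',np.percentile(W[red][:,2],98))
for x0 in np.arange(-.125,.16,.012):
    m=(x>=x0)&(x<x0+.012)&(abs(y)<.06)&(W[...,2]>.17)&(W[...,2]<.25)
    if m.sum()>10: 
        q=y[m]; zz=W[m][:,2]; print(x0.round(3),m.sum(),'y',np.percentile(q,[1,99]).round(4),'mid',np.percentile(q,[1,99]).mean().round(4),'ztop',np.percentile(zz,95).round(4))
E
```

```text
red n 526 x [-0.1187  0.0042] zmax 0.22321987264659576
-0.125 94 y [-0.0098  0.0176] mid 0.0039 ztop 0.2225
-0.113 156 y [-0.0129  0.0176] mid 0.0023 ztop 0.2227
-0.101 143 y [-0.0116  0.0172] mid 0.0028 ztop 0.2216
-0.089 137 y [-0.0119  0.0156] mid 0.0018 ztop 0.2212
-0.077 142 y [-0.0118  0.0165] mid 0.0023 ztop 0.2217
-0.065 159 y [-0.013   0.0188] mid 0.0029 ztop 0.2242
-0.053 188 y [-0.0171  0.0215] mid 0.0022 ztop 0.227
-0.041 228 y [-0.0197  0.0264] mid 0.0033 ztop 0.2307
-0.029 272 y [-0.0216  0.0303] mid 0.0043 ztop 0.2354
-0.017 279 y [-0.0225  0.031 ] mid 0.0042 ztop 0.236
-0.005 276 y [-0.0213  0.0311] mid 0.0049 ztop 0.2365
0.007 210 y [-0.0108  0.0538] mid 0.0215 ztop 0.2372
0.019 60 y [0.0175 0.0598] mid 0.0386 ztop 0.2477
0.043 27 y [0.0118 0.0352] mid 0.0235 ztop 0.2338
0.055 185 y [-0.0005  0.0308] mid 0.0152 ztop 0.2362
0.067 230 y [-0.0129  0.0305] mid 0.0088 ztop 0.2366
0.079 276 y [-0.0228  0.0307] mid 0.004 ztop 0.2369
0.091 275 y [-0.0229  0.0306] mid 0.0039 ztop 0.2367
0.103 267 y [-0.0235  0.0304] mid 0.0035 ztop 0.2366
0.115 132 y [-0.023   0.0295] mid 0.0033 ztop 0.2359
```

```bash
python3 - <<'E'
from fit import *
S=np.array([.526,-.2632,.197,0])
d=np.load('pics/top0.npz');im0=d['p'][100:250,390:490,::-1]
k=6
def proj6(X,pose):
    c,s=np.cos(pose[2]),np.sin(pose[2]); X=np.asarray(X,float); R=np.array([[c,-s,0],[s,c,0],[0,0,1]])
    q=proj('top',X@R.T+[pose[0],pose[1],0]); return (q-[390,100]+.5)*k-.5
im=cv2.resize(im0,None,fx=k,fy=k,interpolation=cv2.INTER_CUBIC)[:600*150//100][:,:]
def pl(X,col): cv2.polylines(im,[np.round(proj6(X,S)).astype(int)],True,col,1)
pl(box(.215,.084,.015),(0,255,255))
pl(np.array(box(.018,.08,.037))+[.092,0,0],(0,255,0)); pl(np.array(box(.018,.054,.046))+[-.078,0,0],(0,255,0))
im=cv2.resize(im,(400*1,600)) if False else im
cv2.imwrite('pics/ovS.png',cv2.copyMakeBorder(im[60:660],0,0,0,0,0))
E
```

```text
(no output)
```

View pics/ovS.png

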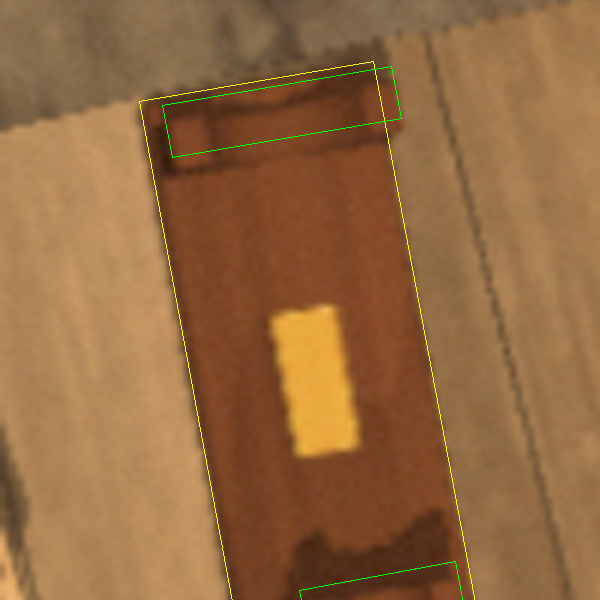

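>>> carry_out:
  deltas:
    - {"slide":[0,0,0.4],"turn":0}
    - {"slide":[0,0,0.9],"turn":0}
    - {"slide":[0,0,1.4],"turn":0}
    - {"slide":[0,0,1.9],"turn":0}
    - {"slide":[0,0,2.4],"turn":0}
    - {"slide":[0,0,2.8],"turn":0}
    - {"slide":[0,0,3.1],"turn":0}
    - {"slide":[0,0,3.2],"turn":0}
    - {"slide":[0,0,3.2],"turn":0}
    - {"slide":[0,0,3.2],"turn":0}

```text
t: 22.85
position: [0.5565, -0.2577, 0.0707]
orientation: [-3.141, 0.001, -2.946]
force: [0.2, 0.1, -5.7]
opening: 0.667
```

```bash
python3 - <<'E'
from h import *
go([.5554,-.2563,.0435],.197+np.pi)
p,d=snap('top','t8');p2,d2=snap('side','s8')
cv2.imwrite('pics/t8c.png',cv2.resize(p[70:270,370:570,::-1],(600,600)))
cv2.imwrite('pics/s8c.png',cv2.resize(p2[160:320,300:500,::-1],(750,600)))
E
```

```text
t 22.85 pos [ 0.5565 -0.2577  0.0707] yaw -2.9460 F [ 0.2  0.1 -5.7] op 0.667 j [ 0.17  0.58  0.21  1.85 -0.18  0.73  2.25]
slide [0.02  0.041 0.679] turn -0.013 (alt 59.99 ) rows 0.5443685451715197
```

View pics/t8c.png

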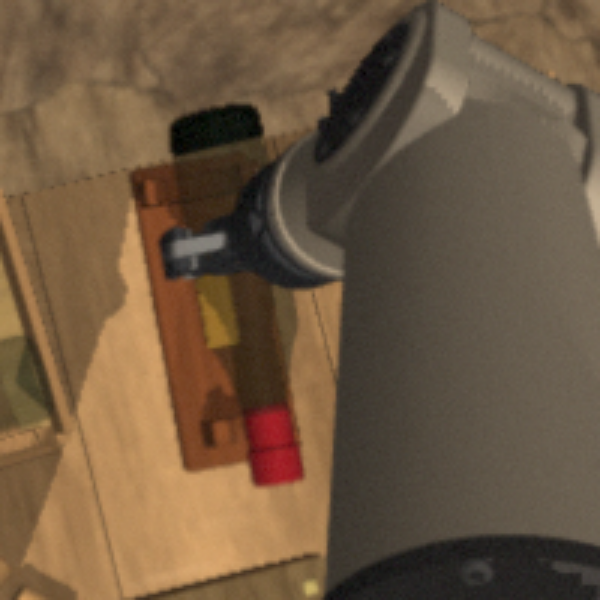

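View pics/s8c.png

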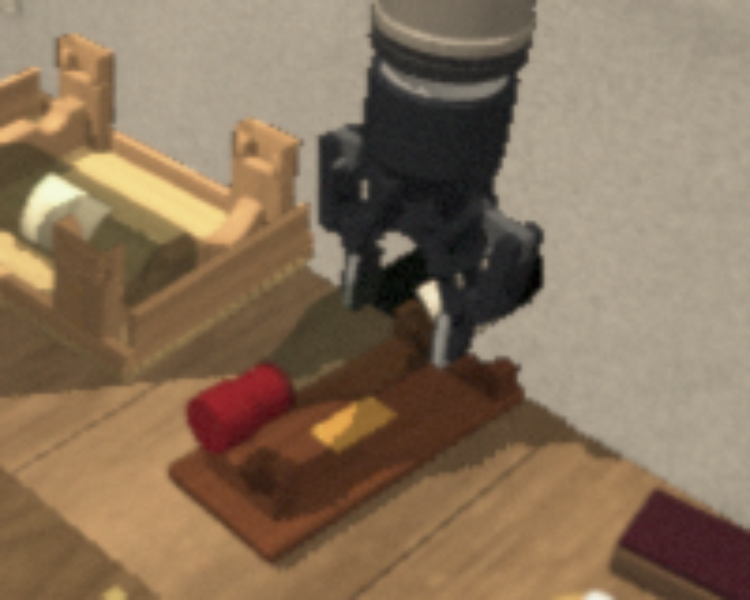

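```bash
python3 - <<'E'
from h import *
S=np.array([.526,-.2632,.197]);c,s=np.cos(S[2]),np.sin(S[2])
for n,f in(('top','t8'),('side','s8')):
    z=np.load('pics/%s.npz'%f);W=world(n,z['d'])
    x=c*(W[...,0]-S[0])+s*(W[...,1]-S[1]);y=-s*(W[...,0]-S[0])+c*(W[...,1]-S[1]);Z=W[...,2]
    for x0 in (-.12,-.11,-.1,-.06,-.05,-.005,.08,.09,.1):
        m=(x>=x0)&(x<x0+.01)&(abs(y)<.06)&(Z>.085 if x0<.06 and x0>-.02 else Z>.07)&(Z<.16)
        if m.sum()>10:
            # circle fit of cross-section
            q=y[m];zz=Z[m]; A=np.c_[2*q,2*zz,np.ones(len(q))]; so=np.linalg.lstsq(A,q*q+zz*zz,rcond=None)[0]
            print(n,x0,m.sum(),np.percentile(q,[1,99]).round(4),'circ c',so[:2].round(4),'r',np.sqrt(so[2]+so[0]**2+so[1]**2).round(4))
    m=(abs(x+.078)<.009)&(abs(y)<.04)&(Z>.03)&(Z<.052); print(n,'narrow board y',np.percentile(y[m],[1,99]).round(4) if m.any() else None)
    m=(abs(x-.092)<.009)&(abs(y)<.06)&(Z>.03)&(Z<.045); print(n,'wide board y',np.percentile(y[m],[1,99]).round(4) if m.any() else None)
z=np.load('pics/top0.npz');W=world('top',z['d'])
x=c*(W[...,0]-S[0])+s*(W[...,1]-S[1]);y=-s*(W[...,0]-S[0])+c*(W[...,1]-S[1]);Z=W[...,2]
for xc,r0 in((-.078,.0155),(.092,.0295)):
    m=(abs(x-xc)<.007)&(abs(y)<r0*.85)&(Z>.02); q=y[m];zz=Z[m];k=np.polyfit(q,zz,2); print('hollow',xc,'min at y',(-k[1]/2/k[0]).round(4),k.round(3))
    m=(abs(x-xc)<.009)&(Z>.025)&(abs(y)<.06); print(np.percentile(y[m],[0.5,99.5]).round(4))
E
```

```text
top -0.12 92 [-0.0126  0.017 ] circ c [0.0007 0.0802] r 0.015
top -0.11 94 [-0.0133  0.0171] circ c [0.0007 0.0802] r 0.0155
top -0.1 89 [-0.0143  0.0171] circ c [0.001  0.0807] r 0.0137
top -0.06 99 [-0.0137  0.0188] circ c [0.0007 0.0809] r 0.0162
top -0.05 116 [-0.0175  0.0211] circ c [0.0007 0.0807] r 0.019
top -0.005 154 [-0.0254  0.0292] circ c [0.0002 0.0809] r 0.0285
top 0.08 166 [-0.0252  0.0299] circ c [-0.0005  0.08  ] r 0.0298
top 0.09 168 [-0.026  0.03 ] circ c [-0.0003  0.0801] r 0.0297
top 0.1 171 [-0.0269  0.0301] circ c [-0.0005  0.0801] r 0.0297
top narrow board y [-0.0272  0.0275]
top wide board y [0.0213 0.0391]
side -0.12 155 [-0.0158  0.0138] circ c [-0.0017  0.0826] r 0.0119
side -0.11 77 [-0.0168  0.0114] circ c [-0.0001  0.0798] r 0.0159
side -0.1 58 [-0.0166  0.01  ] circ c [-0.0006  0.08  ] r 0.0146
side -0.06 96 [-0.0183  0.0133] circ c [-0.0005  0.0805] r 0.0166
side -0.05 100 [-0.0205  0.0153] circ c [-0.0005  0.0804] r 0.019
side -0.005 95 [-0.029   0.0183] circ c [-0.0008  0.0812] r 0.0282
side 0.1 20 [-0.031  -0.0271] circ c [-0.0212  0.0818] r 0.0104
side narrow board y [-0.0274  0.011 ]
side wide board y [-0.0407 -0.0239]
hollow -0.078 min at y 0.0002 [ 3.1539e+01 -1.3000e-02  3.4000e-02]
[-0.0273  0.0274]
hollow 0.092 min at y -0.0001 [1.6745e+01 5.0000e-03 2.1000e-02]
[-0.04    0.0391]
```

>>> carry_out:
  deltas:
    - {"slide":[0,0,0.2],"turn":0}
    - {"slide":[0,0,0.4],"turn":0}
    - {"slide":[0,0,0.55],"turn":0}
    - {"slide":[0,0,0.62],"turn":0}
    - {"slide":[0,0,0.66],"turn":0}
    - {"slide":[0,0,0.66],"turn":0}
    - {"slide":[0,0,0.66],"turn":0}

```text
t: 23.65
position: [0.5561, -0.2575, 0.0437]
orientation: [-3.141, 0.0, -2.946]
force: [0.7, -0.7, -6.6]
opening: 0.669
```

>>> carry_out:
  deltas:
    - {"slide":[0,0,0.02],"turn":0}
    - {"slide":[0,0,0.03],"turn":0}
    - {"slide":[0,0,0.03],"turn":0}

```text
t: 23.95
position: [0.5559, -0.2574, 0.0424]
orientation: [-3.142, 0.0, -2.946]
force: [0.1, -1.2, -6.8]
opening: 0.667
```

>>> carry_out:
  deltas:
    - {"slide":[0,0,0.015],"turn":0}
    - {"slide":[0,0,0.025],"turn":0}
    - {"slide":[0,0,0.025],"turn":0}

```text
t: 24.25
position: [0.556, -0.2575, 0.042]
orientation: [3.142, 0.0, -2.946]
force: [-3.2, 1.3, 3.9]
opening: 0.676
```

>>> carry_out:
  deltas:
    - {"slide":[0,0,0],"turn":0}
    - {"slide":[0,0,0],"turn":0}
    - {"slide":[0,0,0],"turn":0}
    - {"slide":[0,0,0],"turn":0}
    - {"slide":[0,0,0],"turn":0}
  jaw: 88

```text
t: 24.75
position: [0.556, -0.2575, 0.0413]
orientation: [-3.141, 0.0, -2.946]
force: [0.3, -0.1, 0.4]
opening: 0.879
```

>>> carry_out:
  deltas:
    - {"slide":[0,0,-0.3],"turn":0}
    - {"slide":[0,0,-0.8],"turn":0}
    - {"slide":[0,0,-1.5],"turn":0}
    - {"slide":[0,0,-2.5],"turn":0}
    - {"slide":[0,0,-3.5],"turn":0}
    - {"slide":[0,0,-4.0],"turn":0}
    - {"slide":[0,0,-4.0],"turn":0}

```text
t: 25.45
position: [0.5579, -0.2585, 0.206]
orientation: [-3.138, 0.007, -2.946]
force: [0.3, 0.0, 0.1]
opening: 0.881
```

```bash
python3 - <<'E'
from h import *
go([.3855,.2155,.21],.2075)
p2,d2=snap('side','s9')
cv2.imwrite('pics/s9c.png',cv2.resize(p2[120:320,240:500,::-1],(780,600)))
E
```

```text
t 25.45 pos [ 0.5579 -0.2585  0.206 ] yaw -2.9462 F [0.3 0.  0.1] op 0.881 j [ 0.13  0.41  0.26  1.76 -0.13  0.98  2.21]
slide [ 1.927 12.461 -0.158] turn 29.884 (alt -30.12 ) rows 20.87362289710241
```

View pics/s9c.png

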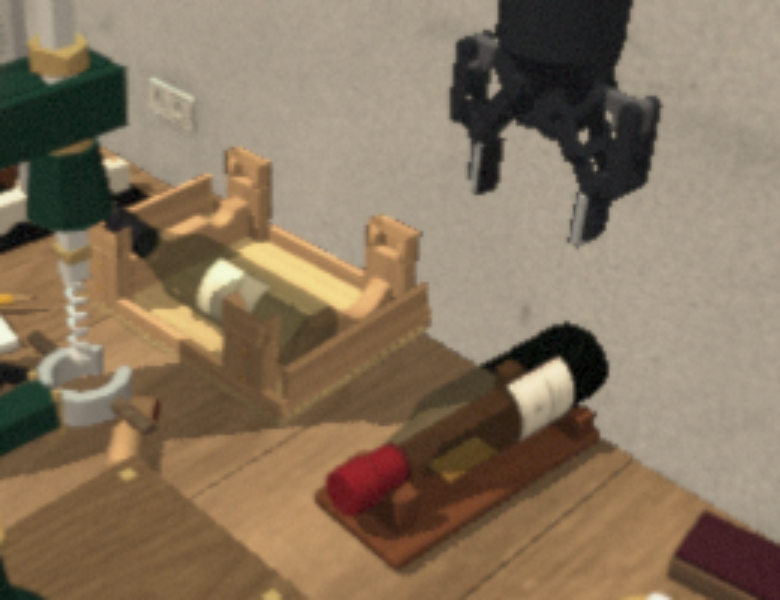

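>>> carry_out:
  deltas:
    - {"slide":[1.93,12.46,0],"turn":29.88}
    - {"slide":[1.93,12.46,0],"turn":29.88}
    - {"slide":[1.93,12.46,0],"turn":29.88}
    - {"slide":[1.93,12.46,0],"turn":29.88}
    - {"slide":[1.93,12.46,0],"turn":29.88}
    - {"slide":[1.93,12.46,0],"turn":29.88}
    - {"slide":[1.93,12.46,0],"turn":29.88}
    - {"slide":[1.93,12.46,0],"turn":29.88}
    - {"slide":[1.93,12.46,0],"turn":29.88}
    - {"slide":[1.93,12.46,0],"turn":29.88}
    - {"slide":[1.93,12.46,0],"turn":29.88}
    - {"slide":[1.93,12.46,0],"turn":29.88}
    - {"slide":[1.93,12.46,0],"turn":29.88}
    - {"slide":[1.93,12.46,0],"turn":29.88}
    - {"slide":[1.93,12.46,0],"turn":29.88}
    - {"slide":[1.93,12.46,0],"turn":29.88}
    - {"slide":[1.93,12.46,0],"turn":29.88}
    - {"slide":[1.93,12.46,0],"turn":29.88}
    - {"slide":[1.93,12.46,0],"turn":29.88}
    - {"slide":[1.93,12.46,0],"turn":29.88}
  jaw: 55
  grip_force: 40

```text
t: 27.5
position: [0.3824, 0.2158, 0.2003]
orientation: [3.141, 0.002, 0.561]
force: [0.6, 0.4, -0.4]
opening: 0.55
```

```bash
python3 - <<'E'
from h import *
go([.3855,.2154,.0385],.2072)
p,d=snap('top','t9')
cv2.imwrite('pics/t9c.png',cv2.resize(p[50:310,240:580,::-1],(784,600)))
S=np.array([.526,-.2632,.197]);c,s=np.cos(S[2]),np.sin(S[2])
W=world('top',d)
x=c*(W[...,0]-S[0])+s*(W[...,1]-S[1]);y=-s*(W[...,0]-S[0])+c*(W[...,1]-S[1]);Z=W[...,2]
for x0 in (-.12,-.11,-.1,-.06,-.005,.05,.09,.11):
    m=(x>=x0)&(x<x0+.01)&(abs(y)<.06)&(Z>.058 if x0>-.02 else Z>.05)&(Z<.16)
    if m.sum()>10:
        q=y[m];zz=Z[m]; A=np.c_[2*q,2*zz,np.ones(len(q))]; so=np.linalg.lstsq(A,q*q+zz*zz,rcond=None)[0]
        print(x0,m.sum(),'circ c',so[:2].round(4),'r',np.sqrt(so[2]+so[0]**2+so[1]**2).round(4))
m=(abs(y)<.01)&(Z>.05);print('x ext',np.percentile(x[m&(abs(x)<.15)],[.5,99.5]).round(4))
E
```

```text
t 27.50 pos [0.3824 0.2158 0.2003] yaw 0.5612 F [ 0.6  0.4 -0.4] op 0.550 j [-0.95  0.13  0.32  2.15 -0.05  0.87 -1.6 ]
slide [0.069 0.049 4.046] turn 3.38 (alt -56.62 ) rows 3.237395093444945
-0.12 84 circ c [0.0011 0.052 ] r 0.015
-0.11 88 circ c [0.0009 0.0525] r 0.0148
-0.1 79 circ c [0.0013 0.0527] r 0.0132
-0.06 92 circ c [0.0007 0.0516] r 0.017
-0.005 143 circ c [-0.0001  0.0533] r 0.0276
0.05 142 circ c [-0.0004  0.0521] r 0.0288
0.09 143 circ c [-0.0003  0.0522] r 0.0289
0.11 143 circ c [-0.0002  0.0518] r 0.0289
x ext [-0.1193  0.1218]
```

View pics/t9c.png

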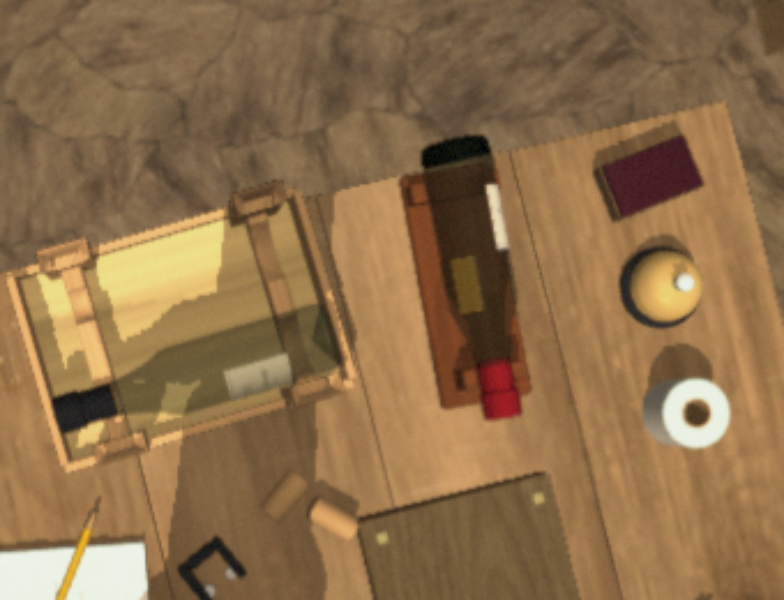

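>>> carry_out:
  deltas:
    - {"slide":[0.05,0.04,0],"turn":1.4}
    - {"slide":[0.05,0.04,0],"turn":2.8}
    - {"slide":[0.05,0.04,0],"turn":3.38}
    - {"slide":[0.05,0.04,0.5],"turn":3.38}
    - {"slide":[0.05,0.04,1.2],"turn":3.38}
    - {"slide":[0.05,0.04,1.9],"turn":3.38}
    - {"slide":[0.05,0.04,2.3],"turn":3.38}
    - {"slide":[0.05,0.04,2.6],"turn":3.38}
    - {"slide":[0.05,0.04,2.6],"turn":3.38}
    - {"slide":[0.05,0.04,2.6],"turn":3.38}

```text
t: 28.55
position: [0.3858, 0.2161, 0.0974]
orientation: [3.141, 0.0, 0.214]
force: [0.6, -0.1, 0.2]
opening: 0.548
```

```bash
python3 - <<'E'
from h import *
go([.3855,.2154,.0387],.2072)
E
```

```text
t 28.55 pos [0.3858 0.2161 0.0974] yaw 0.2142 F [ 0.6 -0.1  0.2] op 0.548 j [-0.92  0.32  0.32  2.23 -0.18  0.61 -1.83]
slide [-0.011  0.014  1.468] turn 0.066 (alt -59.93 ) rows 1.1743247405048878
```

>>> carry_out:
  deltas:
    - {"slide":[-0.01,0.01,0.4],"turn":0.05}
    - {"slide":[-0.01,0.01,0.8],"turn":0.05}
    - {"slide":[-0.01,0.01,1.1],"turn":0.05}
    - {"slide":[-0.01,0.01,1.3],"turn":0.05}
    - {"slide":[-0.01,0.01,1.43],"turn":0.05}
    - {"slide":[-0.01,0.01,1.46],"turn":0.05}
    - {"slide":[-0.01,0.01,1.46],"turn":0.05}
    - {"slide":[-0.01,0.01,1.46],"turn":0.05}

```text
t: 29.35
position: [0.3857, 0.2159, 0.0392]
orientation: [-3.141, -0.001, 0.208]
force: [-0.5, 0.2, -0.4]
opening: 0.553
```

>>> carry_out:
  deltas:
    - {"slide":[0,0,0],"turn":0}
    - {"slide":[0,0,0],"turn":0}
    - {"slide":[0,0,0],"turn":0}
    - {"slide":[0,0,0],"turn":0}
    - {"slide":[0,0,0],"turn":0}
    - {"slide":[0,0,0],"turn":0}
    - {"slide":[0,0,0],"turn":0}
    - {"slide":[0,0,0],"turn":0}
  jaw: 0

```text
t: 30.15
position: [0.3857, 0.2159, 0.0392]
orientation: [-3.141, -0.0, 0.208]
force: [-1.4, -0.4, 6.1]
opening: 0.227
```

>>> carry_out:
  deltas:
    - {"slide":[0,0,-0.2],"turn":0}
    - {"slide":[0,0,-0.6],"turn":0}
    - {"slide":[0,0,-1.2],"turn":0}
    - {"slide":[0,0,-2.0],"turn":0}
    - {"slide":[0,0,-3.0],"turn":0}
    - {"slide":[0,0,-4.0],"turn":0}
    - {"slide":[0,0,-4.0],"turn":0}
    - {"slide":[0,0,-4.0],"turn":0}

```text
t: 30.95
position: [0.3856, 0.2159, 0.1997]
orientation: [-3.14, -0.002, 0.208]
force: [-0.6, -0.5, -1.4]
opening: 0.227
```

```bash
python3 - <<'E'
from h import *
go([.4571,.0666,.2],.311)
E
```

```text
t 30.95 pos [0.3856 0.2159 0.1997] yaw 0.2084 F [-0.6 -0.5 -1.4] op 0.227 j [-1.    0.14  0.38  2.15 -0.07  0.86 -1.94]
slide [ 0.978  4.022 -0.013] turn -0.98 (alt 59.02 ) rows 3.311219498226268
```

>>> carry_out:
  deltas:
    - {"slide":[0.98,4.03,0],"turn":-0.98}
    - {"slide":[0.98,4.03,0],"turn":-0.98}
    - {"slide":[0.98,4.03,0],"turn":-0.98}
    - {"slide":[0.98,4.03,0],"turn":-0.98}
    - {"slide":[0.98,4.03,0],"turn":-0.98}
    - {"slide":[0.98,4.03,0],"turn":-0.98}
    - {"slide":[0.98,4.03,0],"turn":-0.98}
    - {"slide":[0.98,4.03,0.6],"turn":-0.98}
    - {"slide":[0.98,4.03,1.1],"turn":-0.98}
    - {"slide":[0.98,4.03,1.3],"turn":-0.98}
    - {"slide":[0.98,4.03,1.3],"turn":-0.98}
    - {"slide":[0.98,4.03,1.3],"turn":-0.98}

```text
t: 32.15
position: [0.4574, 0.0666, 0.1473]
orientation: [-3.142, -0.0, 0.312]
force: [0.7, -0.2, -1.3]
opening: 0.233
```

```bash
python3 - <<'E'
from h import *
go([.4569,.0674,.0985],.311)
p2,d2=snap('side','s10')
cv2.imwrite('pics/s10c.png',cv2.resize(p2[120:280,240:450,::-1],(787,600)))
E
```

```text
t 32.15 pos [0.4574 0.0666 0.1473] yaw 0.3118 F [ 0.7 -0.2 -1.3] op 0.233 j [-0.69  0.27  0.48  2.16 -0.18  0.75 -1.35]
slide [-0.005 -0.023  1.22 ] turn 0.007 (alt -59.99 ) rows 0.9763821655843743
```

View pics/s10c.png

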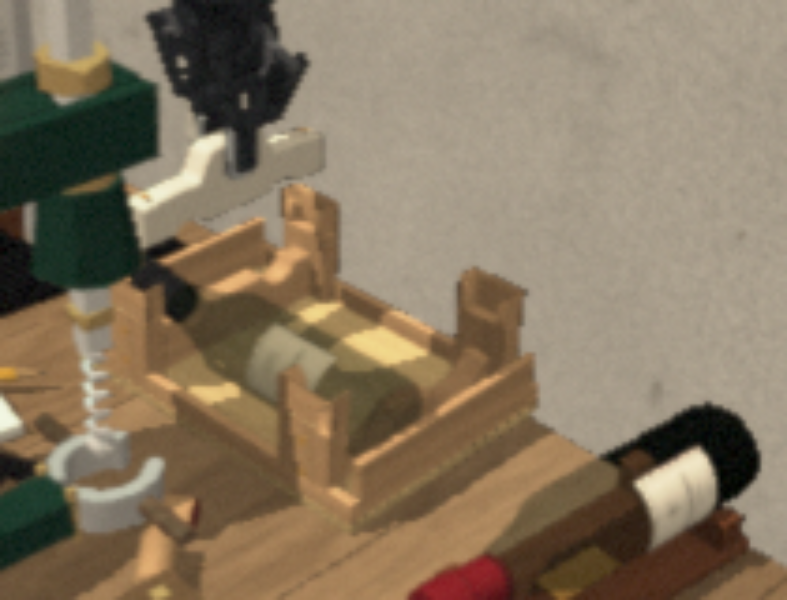

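>>> carry_out:
  deltas:
    - {"slide":[0,-0.02,0.3],"turn":0}
    - {"slide":[0,-0.02,0.55],"turn":0}
    - {"slide":[0,-0.02,0.75],"turn":0}
    - {"slide":[0,-0.02,0.9],"turn":0}
    - {"slide":[0,-0.02,1.0],"turn":0}
    - {"slide":[0,-0.02,1.0],"turn":0}
    - {"slide":[0,-0.02,1.0],"turn":0}

```text
t: 32.9
position: [0.457, 0.0668, 0.1069]
orientation: [3.142, -0.0, 0.311]
force: [-0.0, -0.9, -0.7]
opening: 0.23
```

>>> carry_out:
  deltas:
    - {"slide":[0,0,0.08],"turn":0}
    - {"slide":[0,0,0.14],"turn":0}
    - {"slide":[0,0,0.19],"turn":0}
    - {"slide":[0,0,0.21],"turn":0}
    - {"slide":[0,0,0.21],"turn":0}

```text
t: 33.4
position: [0.4569, 0.0669, 0.0988]
orientation: [-3.141, 0.0, 0.311]
force: [-2.7, -0.4, 5.5]
opening: 0.23
```

>>> carry_out:
  deltas:
    - {"slide":[0,0,0],"turn":0}
    - {"slide":[0,0,0],"turn":0}
    - {"slide":[0,0,0],"turn":0}
    - {"slide":[0,0,0],"turn":0}
    - {"slide":[0,0,0],"turn":0}
  jaw: 55

```text
t: 33.9
position: [0.4569, 0.0669, 0.0984]
orientation: [-3.142, 0.0, 0.311]
force: [-0.2, 0.1, 0.3]
opening: 0.548
```

>>> carry_out:
  deltas:
    - {"slide":[0,0,-0.3],"turn":0}
    - {"slide":[0,0,-0.8],"turn":0}
    - {"slide":[0,0,-1.6],"turn":0}
    - {"slide":[0,0,-2.6],"turn":0}
    - {"slide":[0,0,-2.6],"turn":0}
    - {"slide":[0,0,-2.6],"turn":0}

```text
t: 34.5
position: [0.4575, 0.0671, 0.2037]
orientation: [-3.141, -0.003, 0.311]
force: [-0.4, -1.5, -0.2]
opening: 0.548
```

```bash
python3 - <<'E'
from h import *
go([.3716,.2805,.2],.2080)
p2,d2=snap('side','s11')
cv2.imwrite('pics/s11c.png',cv2.resize(p2[120:280,240:450,::-1],(787,600)))
E
```

```text
t 34.50 pos [0.4575 0.0671 0.2037] yaw 0.3110 F [-0.4 -1.5 -0.2] op 0.548 j [-0.74  0.17  0.52  2.11 -0.11  0.88 -1.42]
slide [-0.411 -5.736  0.097] turn 0.984 (alt -59.02 ) rows 4.60146287301944
```

View pics/s11c.png

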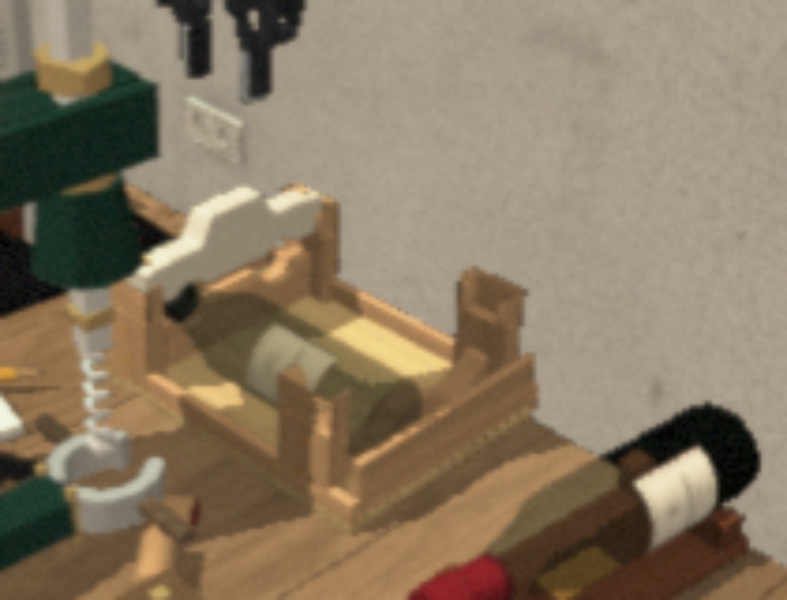

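White bar seated. Now the dark bar (released at TCP 0.3716, 0.2800).

>>> carry_out:
  deltas:
    - {"slide":[-0.41,-5.73,0],"turn":0.98}
    - {"slide":[-0.41,-5.73,0],"turn":0.98}
    - {"slide":[-0.41,-5.73,0],"turn":0.98}
    - {"slide":[-0.41,-5.73,0],"turn":0.98}
    - {"slide":[-0.41,-5.73,0],"turn":0.98}
    - {"slide":[-0.41,-5.73,0],"turn":0.98}
    - {"slide":[-0.41,-5.73,0.6],"turn":0.98}
    - {"slide":[-0.41,-5.73,1.4],"turn":0.98}
    - {"slide":[-0.41,-5.73,2.2],"turn":0.98}
    - {"slide":[-0.41,-5.73,2.5],"turn":0.98}
    - {"slide":[-0.41,-5.73,2.5],"turn":0.98}
    - {"slide":[-0.41,-5.73,2.5],"turn":0.98}

```text
t: 35.75
position: [0.3717, 0.2797, 0.103]
orientation: [3.141, -0.0, 0.207]
force: [0.8, 0.1, 1.1]
opening: 0.545
```

```bash
python3 - <<'E'
from h import *
go([.3716,.2800,.0390],.2080)
E
```

```text
t 35.75 pos [0.3717 0.2797 0.103 ] yaw 0.2074 F [0.8 0.1 1.1] op 0.545 j [-1.05  0.34  0.33  2.18 -0.18  0.64 -1.96]
slide [-1.000e-03 -7.000e-03  1.599e+00] turn -0.006 (alt 59.99 ) rows 1.2790272967134746
```

>>> carry_out:
  deltas:
    - {"slide":[0,0,0.5],"turn":0}
    - {"slide":[0,0,0.9],"turn":0}
    - {"slide":[0,0,1.2],"turn":0}
    - {"slide":[0,0,1.45],"turn":0}
    - {"slide":[0,0,1.56],"turn":0}
    - {"slide":[0,0,1.59],"turn":0}
    - {"slide":[0,0,1.59],"turn":0}
    - {"slide":[0,0,1.59],"turn":0}

```text
t: 36.55
position: [0.3715, 0.2803, 0.0393]
orientation: [-3.141, -0.001, 0.208]
force: [0.2, -0.2, 0.9]
opening: 0.551
```

>>> carry_out:
  deltas:
    - {"slide":[0,0,0],"turn":0}
    - {"slide":[0,0,0],"turn":0}
    - {"slide":[0,0,0],"turn":0}
    - {"slide":[0,0,0],"turn":0}
    - {"slide":[0,0,0],"turn":0}
    - {"slide":[0,0,0],"turn":0}
    - {"slide":[0,0,0],"turn":0}
    - {"slide":[0,0,0],"turn":0}
  jaw: 0

```text
t: 37.35
position: [0.3713, 0.2803, 0.0392]
orientation: [-3.141, -0.0, 0.208]
force: [-0.3, -0.3, 6.3]
opening: 0.224
```

>>> carry_out:
  deltas:
    - {"slide":[0,0,-0.2],"turn":0}
    - {"slide":[0,0,-0.6],"turn":0}
    - {"slide":[0,0,-1.2],"turn":0}
    - {"slide":[0,0,-2.0],"turn":0}
    - {"slide":[0,0,-3.0],"turn":0}
    - {"slide":[0,0,-4.0],"turn":0}
    - {"slide":[0,0,-4.4],"turn":0}
    - {"slide":[0,0,-4.4],"turn":0}
    - {"slide":[0,0,-4.4],"turn":0}

```text
t: 38.25
position: [0.3706, 0.2796, 0.2144]
orientation: [3.141, 0.001, 0.208]
force: [-0.4, -0.1, -1.9]
opening: 0.228
```

```bash
python3 - <<'E'
from h import *
go([.5095,-.0943,.2135],.3098)
E
```

```text
t 38.25 pos [0.3706 0.2796 0.2144] yaw 0.2084 F [-0.4 -0.1 -1.9] op 0.228 j [-1.13  0.16  0.39  2.09 -0.08  0.91 -2.06]
slide [1.462 9.865 0.022] turn -0.968 (alt 59.03 ) rows 7.977981605212442
```

>>> carry_out:
  deltas:
    - {"slide":[1.46,9.86,0],"turn":-0.97}
    - {"slide":[1.46,9.86,0],"turn":-0.97}
    - {"slide":[1.46,9.86,0],"turn":-0.97}
    - {"slide":[1.46,9.86,0],"turn":-0.97}
    - {"slide":[1.46,9.86,0],"turn":-0.97}
    - {"slide":[1.46,9.86,0],"turn":-0.97}
    - {"slide":[1.46,9.86,0],"turn":-0.97}
    - {"slide":[1.46,9.86,0],"turn":-0.97}
    - {"slide":[1.46,9.86,0],"turn":-0.97}
    - {"slide":[1.46,9.86,0],"turn":-0.97}
    - {"slide":[1.46,9.86,0],"turn":-0.97}
    - {"slide":[1.46,9.86,0.7],"turn":-0.97}
    - {"slide":[1.46,9.86,1.4],"turn":-0.97}
    - {"slide":[1.46,9.86,1.7],"turn":-0.97}
    - {"slide":[1.46,9.86,1.7],"turn":-0.97}
    - {"slide":[1.46,9.86,1.7],"turn":-0.97}
    - {"slide":[1.46,9.86,1.7],"turn":-0.97}

```text
t: 39.95
position: [0.5107, -0.0936, 0.148]
orientation: [3.141, -0.002, 0.31]
force: [-0.4, 0.7, -1.1]
opening: 0.229
```

```bash
python3 - <<'E'
from h import *
go([.5093,-.0939,.0990],.3100)
p2,d2=snap('side','s12')
cv2.imwrite('pics/s12c.png',cv2.resize(p2[120:280,240:450,::-1],(787,600)))
E
```

```text
t 39.95 pos [ 0.5107 -0.0936  0.148 ] yaw 0.3103 F [-0.4  0.7 -1.1] op 0.229 j [-0.42  0.38  0.6   2.04 -0.3   0.8  -0.9 ]
slide [-0.039 -0.004  1.226] turn 0.003 (alt -60.0 ) rows 0.980981598403303
```

View pics/s12c.png

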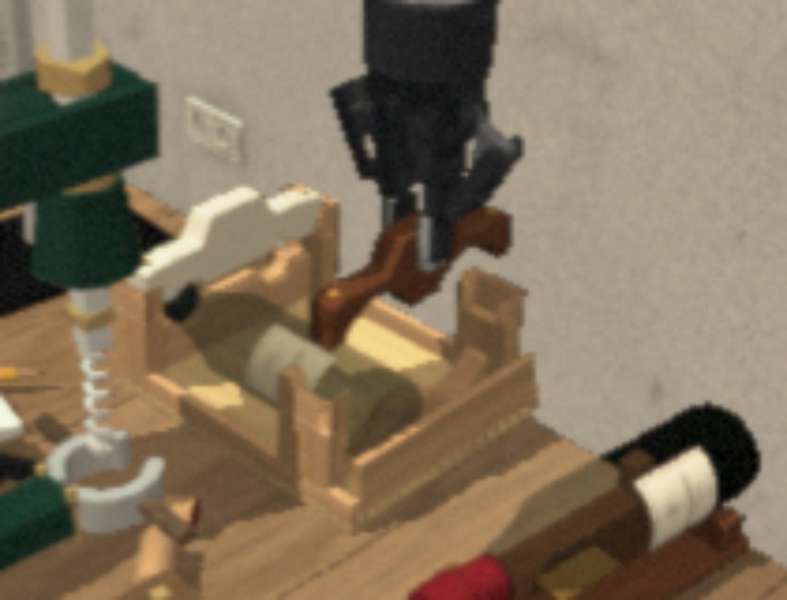

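>>> carry_out:
  deltas:
    - {"slide":[-0.03,0,0.3],"turn":0}
    - {"slide":[-0.03,0,0.55],"turn":0}
    - {"slide":[-0.03,0,0.75],"turn":0}
    - {"slide":[-0.03,0,0.9],"turn":0}
    - {"slide":[-0.03,0,1.0],"turn":0}
    - {"slide":[-0.03,0,1.0],"turn":0}
    - {"slide":[-0.03,0,1.0],"turn":0}

```text
t: 40.7
position: [0.5088, -0.0943, 0.1069]
orientation: [3.142, 0.0, 0.31]
force: [0.9, -0.2, -1.2]
opening: 0.227
```

>>> carry_out:
  deltas:
    - {"slide":[0,0,0.08],"turn":0}
    - {"slide":[0,0,0.14],"turn":0}
    - {"slide":[0,0,0.19],"turn":0}
    - {"slide":[0,0,0.22],"turn":0}
    - {"slide":[0,0,0.22],"turn":0}

```text
t: 41.2
position: [0.5087, -0.0941, 0.0988]
orientation: [-3.141, -0.0, 0.31]
force: [-4.0, 0.6, 8.3]
opening: 0.228
```

Seated contact at the expected height. Release, retreat, inspect.

>>> carry_out:
  deltas:
    - {"slide":[0,0,0],"turn":0}
    - {"slide":[0,0,0],"turn":0}
    - {"slide":[0,0,0],"turn":0}
    - {"slide":[0,0,0],"turn":0}
    - {"slide":[0,0,0],"turn":0}
  jaw: 55

```text
t: 41.7
position: [0.5087, -0.0941, 0.098]
orientation: [-3.142, 0.0, 0.31]
force: [-0.5, -0.5, -0.2]
opening: 0.552
```

>>> carry_out:
  deltas:
    - {"slide":[0,0,-0.3],"turn":0}
    - {"slide":[0,0,-0.8],"turn":0}
    - {"slide":[0,0,-1.6],"turn":0}
    - {"slide":[0,0,-2.6],"turn":0}
    - {"slide":[0,0,-3.2],"turn":0}
    - {"slide":[0,0,-3.2],"turn":0}

```text
t: 42.3
position: [0.5109, -0.0948, 0.2302]
orientation: [3.14, -0.007, 0.309]
force: [0.4, 0.6, -0.2]
opening: 0.544
```

```bash
python3 - <<'E'
from h import *
go([.33,.45,.24],1.2)
E
```

```text
t 42.30 pos [ 0.5109 -0.0948  0.2302] yaw 0.3093 F [ 0.4  0.6 -0.2] op 0.544 j [-0.49  0.26  0.67  1.97 -0.2   0.97 -0.99]
slide [ -0.161 -14.35   -0.267] turn -8.505 (alt 51.49 ) rows 11.482728510614132
```

Move clear to view everything.

>>> carry_out:
  deltas:
    - {"slide":[-0.16,-14.3,-0.3],"turn":-8.5}
    - {"slide":[-0.16,-14.3,-0.3],"turn":-8.5}
    - {"slide":[-0.16,-14.3,-0.3],"turn":-8.5}
    - {"slide":[-0.16,-14.3,-0.3],"turn":-8.5}
    - {"slide":[-0.16,-14.3,-0.3],"turn":-8.5}
    - {"slide":[-0.16,-14.3,-0.3],"turn":-8.5}
    - {"slide":[-0.16,-14.3,-0.3],"turn":-8.5}
    - {"slide":[-0.16,-14.3,-0.3],"turn":-8.5}
    - {"slide":[-0.16,-14.3,-0.3],"turn":-8.5}
    - {"slide":[-0.16,-14.3,-0.3],"turn":-8.5}
    - {"slide":[-0.16,-14.3,-0.3],"turn":-8.5}
    - {"slide":[-0.16,-14.3,-0.3],"turn":-8.5}
    - {"slide":[-0.16,-14.3,-0.3],"turn":-8.5}
    - {"slide":[-0.16,-14.3,-0.3],"turn":-8.5}
    - {"slide":[-0.16,-14.3,-0.3],"turn":-8.5}

```text
t: 43.8
position: [0.329, 0.4469, 0.2378]
orientation: [3.141, 0.001, 1.198]
force: [0.5, -0.2, 0.2]
opening: 0.552
```

```bash
python3 - <<'E'
from h import *
st()
p,d=snap('top','t13');p2,d2=snap('side','s13')
cv2.imwrite('pics/t13c.png',cv2.resize(p[100:270,220:490,::-1],(800,504)))
cv2.imwrite('pics/s13c.png',cv2.resize(p2[120:320,240:500,::-1],(780,600)))
F=np.array([.4806,-.0061,.310]);c,s=np.cos(F[2]),np.sin(F[2])
for n,f in(('top','top0'),('top','t13')):
    W=world(n,np.load('pics/%s.npz'%f)['d']);x=c*(W[...,0]-F[0])+s*(W[...,1]-F[1]);y=-s*(W[...,0]-F[0])+c*(W[...,1]-F[1]);Z=W[...,2]
    for yc in(-.092,.078):
        for a,b in((-.075,-.04),(-.018,.018),(.04,.075)):
            m=(x>a)&(x<b)&(abs(y-yc)<.02)&(Z>.088)&(Z<.13); m2=m&(abs(y-y[m].mean())<.006)
            print(f,yc,a,'ztop %.4f'%np.median(Z[m2]),'y %.4f'%np.percentile(y[m],[2,98]).mean())
        m=(abs(y-yc)<.006)&(Z>.0915)&(Z<.1)&(abs(x)<.1); print('  x ext',np.percentile(x[m],[.5,99.5]).round(4))
    m=(abs(x+.043)<.004)&(y>-.06)&(y<0); print(f,'black bottle top z',np.median(Z[m]).round(4))
E
```

```text
{'t': np.float64(43.8), 'position': array([0.329 , 0.4469, 0.2378]), 'orientation': array([3.1412e+00, 1.3000e-03, 1.1977e+00]), 'force': array([ 0.4974, -0.2083,  0.2279]), 'opening': np.float64(0.5517), 'joint_positions': array([-1.2027,  0.2823,  0.1872,  1.8571, -0.0605,  1.0088, -1.3635])}
top0 -0.092 -0.075 ztop 0.0959 y -0.0920
top0 -0.092 -0.018 ztop 0.1162 y -0.0918
top0 -0.092 0.04 ztop 0.0958 y -0.0921
  x ext [-0.0813  0.0831]
top0 0.078 -0.075 ztop 0.0955 y 0.0772
top0 0.078 -0.018 ztop 0.1156 y 0.0770
top0 0.078 0.04 ztop 0.0956 y 0.0771
  x ext [-0.081   0.0837]
top0 black bottle top z 0.0814
t13 -0.092 -0.075 ztop 0.0959 y -0.0922
t13 -0.092 -0.018 ztop 0.1162 y -0.0920
t13 -0.092 0.04 ztop 0.0959 y -0.0923
  x ext [-0.0813  0.0833]
t13 0.078 -0.075 ztop 0.0950 y 0.0765
t13 0.078 -0.018 ztop 0.1159 y 0.0764
t13 0.078 0.04 ztop 0.0959 y 0.0765
  x ext [-0.0808  0.0836]
t13 black bottle top z 0.0815
```

View pics/t13c.png

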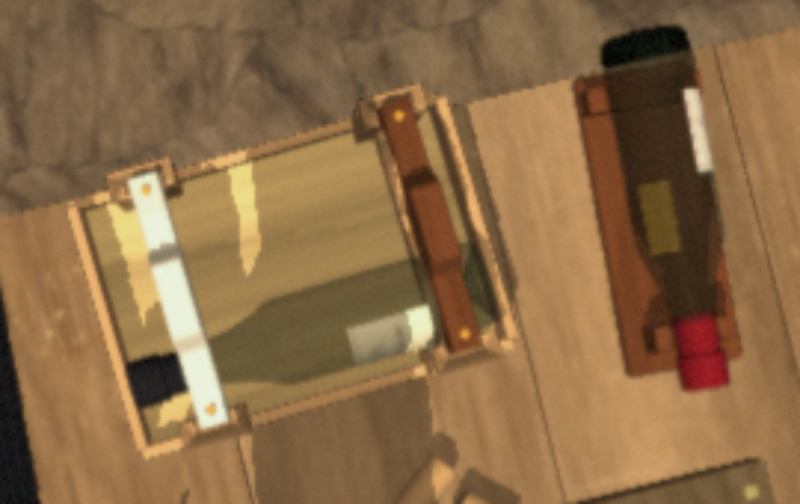

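View pics/s13c.png

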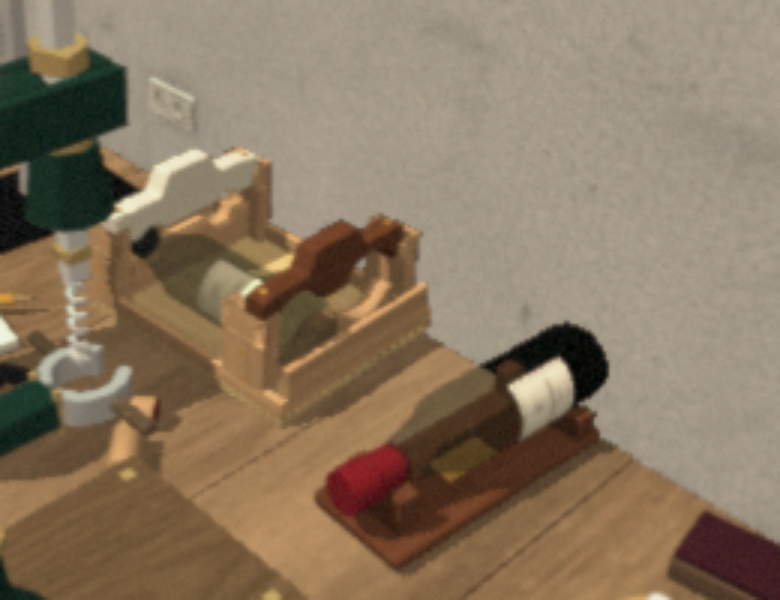

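Both bars are at their original heights to within 0.5 mm, the black bottle has not moved, and the red bottle lies in both hollows. Handing in.

```bash
python3 - <<'E'
from h import *
print(r.finish_job())
E
```

```text
the job is handed in; nothing more can be done
None
```

The job is done as asked and handed in at about 44 s of robot time. I lifted both bars out and set them side by side on the mat. Then I laid the red-capped bottle in the serving stand and put the white and dark bars back in their own slots.

| Check before hand-in | Result |
|---|---|
| Bar tops, against the first picture | Within 0.5 mm: 95–96 mm at the ends, 116 mm at the grips, both level |
| Bar positions in y, against the first picture | Dark bar within 0.2 mm, white bar 0.6 mm |
| Red-capped bottle | Axis about 52 mm up along its length, within about 1 mm of the stand's centre line, neck in the narrow hollow; measured just after placing, later pictures show it unmoved |
| Black-capped bottle | Top still 81.5 mm up, lying in its place |
| Gripper | Clear of everything |

The highest wrist force I read was about 26 N, when setting the bars on the mat. I read forces only at the end of each move, so a brief peak in between would not have shown.

My first fit of the stand's pose was about 4 mm off. I corrected it from the edges, and the hollow profiles and the bottle's measured axis agreed with the correction. No final check failed.

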